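# Steady the pantry counter scale on its mark

## Robot

A 6-joint arm with a two-finger parallel gripper is mounted at the origin on the work surface. World frame = base frame: x ahead of the robot, y to its left, z up, the work surface at z = 0. Lengths are in m, angles in rad, forces in N, time in s.
With the tool pointing down it reaches from about 0.25 to 0.725 m from the base axis. Payload 4 kg.
Tool frame: the origin (TCP) lies at the very end of the fingers, on their centre line; the grasp point (between the pads) lies 19 mm behind it; z points along the fingers, y is the line along which they close (so a half turn about z gives the same grasp; the last joint's range is limited). The gripper opens to 85 mm and grips with 20 to 120 N. Pads are 22 mm wide; open, the fingers measure 114 mm over their backs; the gripper's body (76 mm by 85 mm) begins 54 mm behind the grasp point. The pads swing forward as they close: fully open they stand 13 mm farther back than shut.
Start: joints at [-1.201, 0.241, 0.005, 1.335, 0, 1.571], TCP at [0.181, -0.466, 0.206] pointing down, gripper open.
Joint ranges: [-2.72, 2.72], [-1.05, 1.87], [-1.09, 1.28], [-1.99, 2.15], [-1.42, 1.44], [-3.14, 3.14]. Speed limits (rad/s): [2.79, 2.79, 3.14, 3.14, 3.14, 3.14].

## Interface

Orientations are given as a unit quaternion [x, y, z, w].
In Python, from workcell import * gives the robot as it stands. The module is installed in compiled form; this text tells all that it offers.
- The arm moves only by the tool send_rows, never from a script. Its argument "steps" is text: rows parted by semicolons, each of 7 numbers parted by spaces: the opening, from -1 (shut) to 1 (fully open), then the shift along the world's x, y, z in m, then the turn, a rotation vector about the world's x, y, z in rad. A call has exactly 5 rows; each row shifts and turns the commanded pose from where the row before left it; what a row does not reach is not made up. A row lasts 1/12 s, in which the tool goes at most 41.7 mm and 7.16 degrees, less where a joint would pass 70% of its speed; a pose out of reach is approached as far as the arm can. A call is refused whole if a number of a shift passes 0.0417 or a number of a turn 0.125, either way. A call with a gripper value outside its range is refused whole. The fingers move at their own pace and stop on an object; the grip force is fixed at half the most. Time passes only in rows, so rows that do not move let the fingers close, or fill a call up. It gives the time, the measured TCP pose, the force, the opening and the grip force at its end, in the units of the state.
- get_obs(): the state, without advancing time (a new reading comes with each control period).
- camera(name): name is "side" or "top" or "wrist"; returns a dict with "frame" (480x640x3 uint8, red, green, blue), "range_z" (480x640 float32, m along the optical axis (not along the pixel's ray), 0 where there is no reading), "camera_matrix" (3x3 intrinsics, pixels), "k1" (the pictures are not rectified: a ray, as slopes to the right and down, at radius r is drawn at 1 + k1 r^2 times it, then the intrinsics apply), "extrinsics" (4x4, takes a point from world to camera coordinates); the wrist camera has in their place "T_tool_cam" (4x4, takes a point from camera to tool coordinates, whose origin is the TCP and whose axes are the flange's). Camera axes: x right, y down, z forward; pixel columns grow to the right and rows downward; lengths in m; the calibration is good to about 2 mm. A picture is of the moment at which its call begins: read the wrist's pose just before it.
- job_done(): hands the job in; it is judged then, once.
The state is a dict: "clock": time; "joint_pos": joint angles; "joint_vel": joint speeds; "tau": joint torques, N m; "eef_pos": TCP position; "tool_rot": TCP orientation; "ft_force": force on the tool from outside, world axes, zero at the start; "ft_torque": the same for the moment, N m; "grip_width": finger opening in m; "grasp_force": force on a finger pad.
Only numpy, scipy, OpenCV 4.12 (cv2) and the standard library are available. Lean on these libraries where they do the work, as an engineer would, in place of code of your own. Each camera call takes 0.05 s, during which the arm holds its last target. There are 200 camera calls.

## Task

The top-heavy counter scale lies over on its left stop. Take the wooden grip of its spring lever, bring the beam up so that the pointer stands at the set mark clip on the dial, and keep it steadily there for 6 seconds without a break; then lower the beam gently back on to its left stop and let go of the lever. Move the beam by the lever's grip only, never let it bang into either stop, and leave the other things on the table where they are.

Things in the scene. Friction and masses are not known exactly. Their poses are not given: they have to be found in the camera images.
- scale: Fixed frame of the scale: grey base plate 300 x 340 x 20 mm (its centre 20 mm nearer the robot than the origin), two posts carrying the pivot, white dial board on the side away from the robot. Origin on the table under the pivot. Its x axis is parallel to the pivot axis, pointing away from the robot; y along the level beam to the left, z up. Place and yaw vary.
- pivot (a point): The pivot point of the beam, lever, pointer and mark clip (one common axis, along the scale's x), 150 mm above the table.
- beam (a joint): Beam angle about the scale's x axis (rad): 0 level, positive = left (+y) tray up, pointer tip to the right (-y). Hard stops at -0.26 (left tray down, the start) and +0.26. Top-heavy, it falls to a stop if left: gravity torque = G*angle + imbalance, G nominally 1.5 N m/rad (+-0.3), imbalance up to 0.24 N m either way; inertia 0.41 kg m2, damping 0.03 N m s/rad, dry friction 0.004 N m.
- lever (a joint): Angle of the spring lever relative to the beam, same axis and sense (rad), 0 = at ease, square to the beam. A torsion spring of nominally 0.8 N m/rad joins lever and beam: the lever puts 0.8 x this angle on the beam as torque (positive drives the beam positive). Left alone, it turns with the beam. Travel -1.3 to 1.3; damping 0.03 N m s/rad.
- lever_grip (a point): Centre of the wooden grip: freely turning roller, 20 mm thick, 60 mm long, along the scale's x, on the robot's side. In the scale's frame, with f = beam + lever angle: x -0.130, y -0.140 sin f, z 0.150 + 0.140 cos f (m). Pinch from above, fingers closing along the scale's y. Free below for 80 mm; lever arm 36 mm and trays 60 mm beyond it in x; trays over 200 mm to each side.
- loadbar: The beam bar (480 mm long, aluminium) with all it carries: steel bob above the pivot, thin dark pointer, and a cardboard tray of four cans at each end (tray 140 x 140 mm, centres 300 mm either side of the pivot, can tops 85 mm above the pivot line when level). Origin at the pivot. Do not touch.
- left_tray: Left (+y) cardboard tray with four cans, nominally 2 kg; origin under its centre.
- right_tray: Right (-y) cardboard tray with four cans, nominally 2 kg; origin under its centre.
- bob: Steel bob above the pivot that makes the beam top-heavy, 100 mm above the pivot, nominally 0.5 kg, the true mass varies much.
- pointer_tip (a point): Tip of the pointer, 200 mm from the pivot, upward when the beam is level, 80 mm beyond the pivot point in the scale's x.
- mark (a joint): Angle at which the mark clip is set, same sense as the beam's: the pointer stands at the mark when the beam angle equals this value (between -0.11 and 0.13).
- mark_tip (a point): Lower tip of the dark mark clip on the dial's upper edge, 200 mm from the pivot; the pointer tip meets it there.
- weight_a: loose brass weight, 48 mm across, 58 mm high, on the scale's base plate, left; bystander
- weight_b: loose brass weight, 48 mm across, 58 mm high, on the scale's base plate, right; bystander
- jar_a: loose amber glass jar with a steel lid, 84 mm across, 130 mm high; bystander
- jar_b: the second loose amber jar, same size; bystander
- can_a: loose food can, 72 mm across, 110 mm high; bystander
- can_b: the second loose food can, same size; bystander
- bowl: loose white bowl, 90 mm across, 45 mm high, on the base plate below the lever; bystander

How it is judged:
By the outcome, as a careful person would: the job done as asked, in the order asked, and still so for the second after the job is handed in, with the robot touching nothing.
It also fails if it takes over 64 s, if anything falls off the work surface, if the arm or the gripper's body presses on something with over 40 N, if the wrist force passes 120 N, or if a joint passes its speed limit or range.

## Working session

There is one attempt and no reset: what is moved stays moved. The work goes in short steps, Python scripts to look and compute and a tool call to move; the robot and the scene stay as the last step left them, time stands still between calls to the robot, and variables do not carry over. Pictures are saved under pics/ and viewed, at most 10 in all, crops included, and the job is handed in when it is done.

Besides the shell and the picture viewer there is one more tool, called after "Request:" as name(argument=value, ...) on one line, values as JSON. send_rows: Moves the arm, as the interface text tells. Its arguments: {"type":"object","properties":{"steps":{"type":"string"}},"required":["steps"]}

```bash
mkdir -p pics; python3 - <<'E'
from workcell import *
import cv2,numpy as np
o=get_obs();print({k:np.round(v,3).tolist() for k,v in o.items()})
for n in("side","top"):
    c=camera(n);cv2.imwrite(f"pics/{n}0.png",c["frame"][:,:,::-1]);print(n,c["camera_matrix"].tolist(),c["k1"],np.round(c["extrinsics"],4).tolist())
    np.savez(f"{n}0.npz",**c)
E
```

```text
{'clock': 0.0, 'joint_pos': [-1.201, 0.241, 0.004, 1.335, 0.0, 1.571], 'joint_vel': [-0.001, -0.002, -0.001, 0.0, -0.001, -0.001], 'tau': [-0.0, -37.231, 25.241, 0.017, 0.0, -0.0], 'eef_pos': [0.18, -0.466, 0.205], 'tool_rot': [0.983, 0.184, -0.0, -0.001], 'ft_force': [0.012, 0.479, 0.878], 'ft_torque': [-0.009, 0.003, 0.046], 'grasp_force': 0.0, 'grip_width': 0.086}
side [[483.4697175734943, 0.0, 321.4601432076647], [0.0, 483.4697175734943, 242.57660812095486], [0.0, 0.0, 1.0]] 0.04036346156406705 [[-0.4967, -0.8678, 0.0129, 0.2488], [-0.6736, 0.3761, -0.6363, 0.4562], [0.5473, -0.3247, -0.7714, 1.0581], [0.0, 0.0, 0.0, 1.0]]
top [[501.4298257390992, 0.0, 322.2715516483964], [0.0, 501.4298257390992, 231.10597038780864], [0.0, 0.0, 1.0]] -0.12193788574398405 [[-0.0134, -0.9999, 0.0042, 0.0109], [-0.9792, 0.0123, -0.2026, 0.5272], [0.2026, -0.0069, -0.9792, 1.3569], [0.0, 0.0, 0.0, 1.0]]
```

View pics/side0.png

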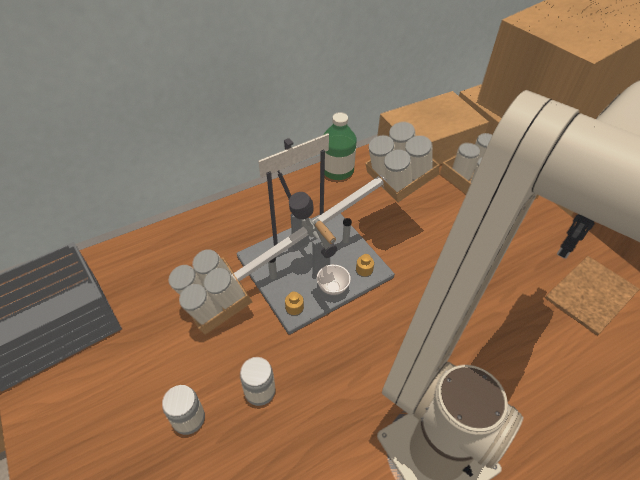

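View pics/top0.png

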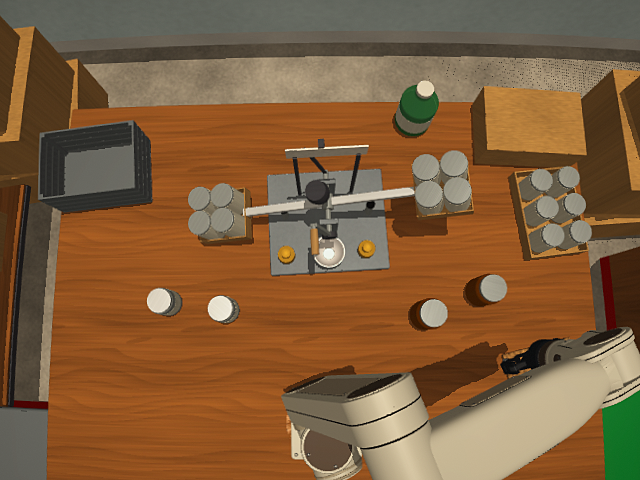

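Side view: mark clip at about (288,143), pointer tip at (281,174), grip at (325,233). Top view: base plate spans about (268–388, 170–275), grip at (315,240), clip at (321,143). The beam is down on the left. Next I'll measure the plate pose and grip.

```bash
cat > h.py <<'E'
import numpy as np,cv2
def ray(c,uv,E=None):
    uv=np.atleast_2d(np.asarray(uv,float));K=c["camera_matrix"];k=float(c["k1"])
    d=(uv-[K[0,2],K[1,2]])/[K[0,0],K[1,1]];s=d.copy()
    for _ in range(20): s=d/(1+k*(s**2).sum(1,keepdims=True))
    E=c["extrinsics"] if E is None else E
    R,t=E[:3,:3],E[:3,3]
    return -R.T@t, np.c_[s,np.ones(len(s))]@R
def onplane(c,uv,n,d,E=None):
    o,r=ray(c,uv,E);return o+r*((d-o@n)/(r@n))[:,None]
def proj(c,P,E=None):
    E=c["extrinsics"] if E is None else E
    q=np.atleast_2d(P)@E[:3,:3].T+E[:3,3];s=q[:,:2]/q[:,2:]
    s=s*(1+float(c["k1"])*(s**2).sum(1,keepdims=True));K=c["camera_matrix"]
    return s*[K[0,0],K[1,1]]+[K[0,2],K[1,2]]
Z=np.array([0,0,1.])
E
python3 - <<'E'
from h import *
for n in("top","side"):
    c=dict(np.load(n+"0.npz"));f=c["frame"]
    K=c["camera_matrix"];D=c["range_z"].astype(float)
    v,u=np.mgrid[:480,:640];uv=np.c_[u.ravel(),v.ravel()]
    o,r=ray(c,uv);P=(o+r*D.ravel()[:,None]).reshape(480,640,3)
    m=(abs(P[:,:,2]-.02)<.006)&(D>0)&(np.ptp(f.astype(int),axis=2)<30)&(P[:,:,0]>.25)&(P[:,:,0]<.85)&(abs(P[:,:,1])<.4)
    m=cv2.morphologyEx(m.astype(np.uint8),cv2.MORPH_OPEN,np.ones((3,3)))
    L,lab,st,_=cv2.connectedComponentsWithStats(m)
    k=1+st[1:,4].argmax();ct=np.argwhere(lab==k)[:,::-1]
    w=onplane(c,ct,Z,.02)[:,:2].astype(np.float32)
    print(n,st[k],cv2.minAreaRect(w))
    # wooden grip : brownish at height .24-.33
    hsv=cv2.cvtColor(f,cv2.COLOR_RGB2HSV)
    g=(P[:,:,2]>.24)&(P[:,:,2]<.33)&(hsv[:,:,1]>90)&(hsv[:,:,0]<25)&(P[:,:,0]>.3)&(P[:,:,0]<.8)&(abs(P[:,:,1])<.3)
    g=cv2.morphologyEx(g.astype(np.uint8),cv2.MORPH_OPEN,np.ones((2,2)))
    q=P[g>0];print("grip n",len(q),q.mean(0),q.min(0),q.max(0))
    x=cv2.resize(f[130:290,220:400] if n=="side" else f[125:285,250:430],None,fx=4,fy=3.7,interpolation=cv2.INTER_CUBIC);cv2.imwrite(f"pics/{n}c.png",x[:,:,::-1])
E
```

```text
top [ 269  201  120   75 4969] ((0.5153540968894958, -0.011897951364517212), (0.1991642713546753, 0.3379332423210144), 2.9856441020965576)
grip n 196 [0.45410352 0.02223239 0.27861016] [0.24153413 0.01359665 0.01792696] [0.53153731 0.03199672 1.43551861]
side [ 253  215  141  117 5392] ((0.5485296845436096, -0.012784004211425781), (0.2713535726070404, 0.3393572270870209), 2.836419105529785)
grip n 181 [0.44589005 0.02628642 0.29734569] [-0.14822365  0.01252984  0.27895606] [0.48085316 0.38794457 1.1032456 ]
```

View pics/sidec.png

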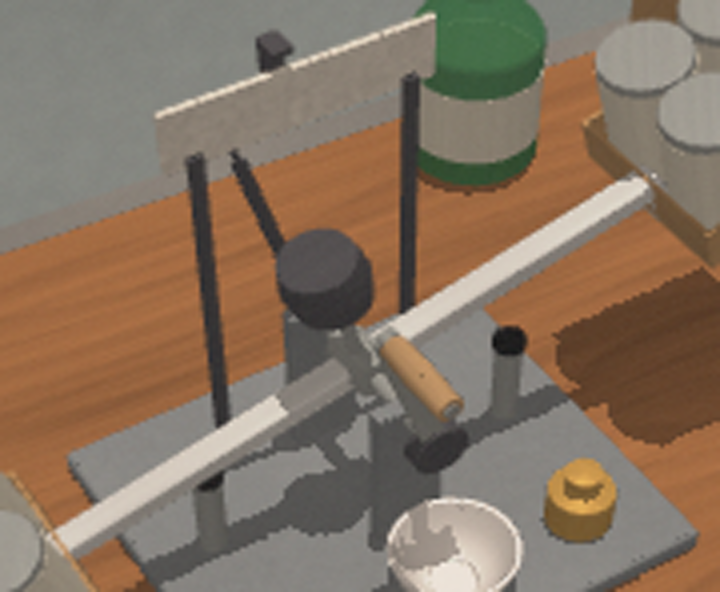

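View pics/topc.png

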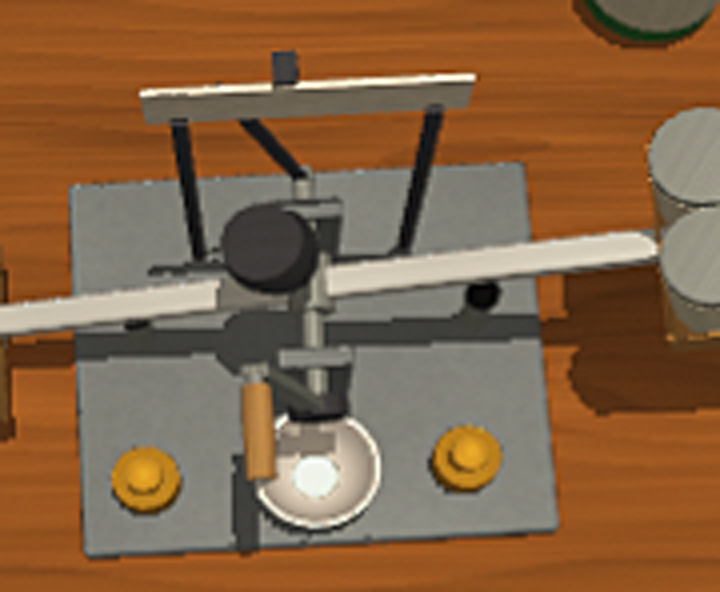

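Side crop: clip at about (272,50) sits on the board's upper edge, and the pointer disappears behind the board at (235,155). Top crop: clip at (285,68), board ends at (140,92) and (475,75). The clip is left of the board centre, so the mark is slightly negative. With the grip held still the beam is unstable (G > spring), so this needs model-based feedback. I'll set up the beam-angle measurement and the mark estimate.

```bash
cat >> h.py <<'E'
O=np.array([.584,-.0097,0]);YAW=np.radians(2.9)
def toS(P,O=O,yaw=YAW):
    c,s=np.cos(yaw),np.sin(yaw);return (P-O)@np.array([[c,-s,0],[s,c,0],[0,0,1]])
def toW(P,O=O,yaw=YAW):
    c,s=np.cos(yaw),np.sin(yaw);return np.asarray(P)@np.array([[c,-s,0],[s,c,0],[0,0,1]]).T+O
v_,u_=np.mgrid[:480,:640];UV=np.c_[u_.ravel(),v_.ravel()]
def cloud(c,E=None):
    o,r=ray(c,UV,E);return (o+r*c["range_z"].astype(float).ravel()[:,None]).reshape(480,640,3)
def trayangle(c,side=1,th0=-.26):
    S=toS(cloud(c)).reshape(-1,3);S=S[(c["range_z"].ravel()>0)]
    S=S[(abs(abs(S[:,1])-.3)<.1)&(S[:,1]*side>0)&(abs(S[:,0])<.09)&(S[:,2]>.1)]-[0,0,.15]
    best=None
    for th in (np.arange(-.3,.3,.005) if th0 is None else [th0]):
        n=0
        for _ in range(6):
            yb=S[:,1]*np.cos(th)+S[:,2]*np.sin(th);zb=-S[:,1]*np.sin(th)+S[:,2]*np.cos(th)
            m=abs(zb-.085)<.012
            if m.sum()<50:break
            th=th+np.median((zb[m]-.085)/yb[m])
        n=m.sum()
        if best is None or n>best[1]:best=(th,n)
    return best
E
python3 - <<'E'
from h import *
for n in("top","side"):
    c=dict(np.load(n+"0.npz"));f=c["frame"]
    print(n,"L",trayangle(c,1,None),"R",trayangle(c,-1,None))
    S=toS(cloud(c));D=c["range_z"]
    b=(S[:,:,2]>.25)&(S[:,:,2]<.42)&(abs(S[:,:,1])<.15)&(S[:,:,0]>.05)&(S[:,:,0]<.2)&(D>0)
    q=S[b];g=f.max(2)[b]
    w=q[g>110];d=q[g<90]
    print(" board",len(w),np.percentile(w,[2,50,98],axis=0).round(4).tolist())
    print(" dark",len(d))
    px=np.argwhere(b&(f.max(2)<90))
    for (v,u) in px[::max(1,len(px)//40)]: print((u,v),S[v,u].round(3),end=' ')
    print()
E
```

```text
top L (np.float64(-0.2593689621529733), np.int64(1899)) R (np.float64(-0.260926427114181), np.int64(2496))
 board 294 [[0.0661, -0.0937, 0.323], [0.069, -0.0034, 0.3685], [0.0736, 0.0917, 0.3745]]
 dark 225
(np.int64(318), np.int64(139)) [0.084 0.019 0.39 ] (np.int64(323), np.int64(139)) [0.083 0.007 0.391] (np.int64(322), np.int64(140)) [0.081 0.01  0.39 ] (np.int64(321), np.int64(141)) [0.08  0.012 0.388] (np.int64(320), np.int64(142)) [0.078 0.014 0.386] (np.int64(319), np.int64(143)) [0.074 0.017 0.39 ] (np.int64(318), np.int64(144)) [0.072 0.019 0.391] (np.int64(323), np.int64(144)) [0.073 0.008 0.386] (np.int64(321), np.int64(145)) [0.071 0.013 0.386] (np.int64(320), np.int64(146)) [0.067 0.015 0.39 ] (np.int64(319), np.int64(147)) [0.067 0.017 0.386] (np.int64(361), np.int64(147)) [ 0.067 -0.078  0.369] (np.int64(366), np.int64(147)) [ 0.067 -0.089  0.367] (np.int64(346), np.int64(148)) [ 0.068 -0.044  0.367] (np.int64(328), np.int64(149)) [ 0.067 -0.003  0.368] (np.int64(307), np.int64(150)) [0.067 0.044 0.369] (np.int64(312), np.int64(150)) [0.067 0.033 0.37 ] (np.int64(359)
[... 3250 characters left out ...]
), np.int64(179)) [0.068 0.076 0.31 ] (np.int64(283), np.int64(179)) [0.083 0.026 0.273] (np.int64(283), np.int64(180)) [0.082 0.027 0.271] (np.int64(283), np.int64(181)) [0.081 0.027 0.268] (np.int64(283), np.int64(182)) [0.079 0.028 0.268] (np.int64(284), np.int64(183)) [0.081 0.025 0.261] (np.int64(284), np.int64(184)) [0.08  0.025 0.259] (np.int64(285), np.int64(185)) [0.082 0.022 0.251] (np.int64(285), np.int64(186)) [0.08  0.023 0.25 ] (np.int64(271), np.int64(188)) [0.064 0.069 0.28 ] (np.int64(271), np.int64(190)) [0.063 0.07  0.274] (np.int64(271), np.int64(192)) [0.063 0.071 0.269] (np.int64(271), np.int64(194)) [0.064 0.071 0.261] (np.int64(271), np.int64(196)) [0.061 0.073 0.257]
```

```bash
python3 - <<'E'
from workcell import *
import cv2,numpy as np
c=camera("wrist");print(c["T_tool_cam"].round(4).tolist(),c["camera_matrix"].round(1).tolist(),c["k1"])
E
```

```text
[[0.0004, -0.9581, -0.2865, 0.0734], [1.0, -0.0001, 0.0015, -0.0011], [-0.0015, -0.2865, 0.9581, -0.1688], [0.0, 0.0, 0.0, 1.0]] [[356.8, 0.0, 323.8], [0.0, 356.8, 237.7], [0.0, 0.0, 1.0]] -0.048659439276198396
```

Both cameras read the beam at -0.26 at rest, so the angle measurement works, and the mark is near -0.058. I'll raise the arm over the scale for a close wrist look at the clip.

Request:
send_rows(steps="1 0.010 0.0233 0.0250 0 0 -0.016;1 0.010 0.0233 0.0250 0 0 -0.016;1 0.012 0.0233 0.0250 0 0 -0.016;1 0.018 0.0233 0.0250 0 0 -0.016;1 0.018 0.0233 0.0250 0 0 -0.016")

```text
clock: 0.57
eef_pos: [0.2487, -0.3484, 0.3322]
tool_rot: [0.99, 0.143, -0.0, -0.0]
ft_force: [0.4, 0.1, 0.4]
grip_width: 0.0854
grasp_force: 0.0
```

Request:
send_rows(steps="1 0.018 0.0233 0.0250 0 0 -0.016;1 0.018 0.0233 0.0250 0 0 -0.016;1 0.018 0.0233 0.0250 0 0 -0.016;1 0.018 0.0233 0.0250 0 0 -0.016;1 0.018 0.0233 0.0250 0 0 -0.016")

```text
clock: 0.98
eef_pos: [0.339, -0.2317, 0.4575]
tool_rot: [0.995, 0.104, 0.0, 0.0]
ft_force: [1.4, -0.6, -0.4]
grip_width: 0.0852
grasp_force: 0.0
```

Request:
send_rows(steps="1 0.020 0.0233 0 0 0 -0.016;1 0.020 0.0233 0 0 0 -0.016;1 0.020 0.0233 0 0 0 -0.016;1 0.020 0.0233 0 0 0 -0.016;1 0.020 0.0233 0 0 0 -0.016")

```text
clock: 1.4
eef_pos: [0.4394, -0.1153, 0.4562]
tool_rot: [0.998, 0.065, -0.0, 0.0]
ft_force: [0.4, -0.5, -0.3]
grip_width: 0.0858
grasp_force: 0.0
```

Request:
send_rows(steps="1 0.020 0.0233 0 0 0 -0.016;1 0.020 0.0233 0 0 0 -0.016;1 0.020 0.0233 0 0 0 -0.016;1 0.020 0.0233 0 0 0 -0.016;1 0.020 0.0233 0 0 0 -0.016")

```text
clock: 1.82
eef_pos: [0.5394, 0.0012, 0.4561]
tool_rot: [1.0, 0.025, -0.0, 0.0]
ft_force: [0.7, 0.1, 0.7]
grip_width: 0.0852
grasp_force: 0.0
```

```bash
cat >> h.py <<'E'
def wristE(c,o):
    from scipy.spatial.transform import Rotation as Ro
    T=np.eye(4);T[:3,:3]=Ro.from_quat(o["tool_rot"]).as_matrix();T[:3,3]=o["eef_pos"]
    return np.linalg.inv(T@c["T_tool_cam"])
E
python3 - <<'E'
from h import *
from workcell import *
o=get_obs();c=camera("wrist");E=wristE(c,o);f=c["frame"]
np.savez("wrist0.npz",E=E,**c);cv2.imwrite("pics/wrist0.png",f[:,:,::-1])
S=toS(cloud(c,E));D=c["range_z"]
z=S[:,:,2];b=(D>0)&(abs(S[:,:,1])<.12)&(S[:,:,0]>.05)&(S[:,:,0]<.11)
w=S[b&(z>.36)&(z<.378)&(f.max(2)>110)];print("board top",len(w),np.percentile(w,[1,50,99],axis=0).round(4).tolist())
d=S[b&(z>.38)];print("clip",len(d),np.percentile(d,[2,50,98],axis=0).round(4).tolist() if len(d) else 0)
E
```

```text
board top 3098 [[0.0665, -0.0926, 0.3605], [0.069, -0.0073, 0.3706], [0.0728, 0.0921, 0.3726]]
clip 850 [[0.0651, 0.0058, 0.3842], [0.0746, 0.0125, 0.3893], [0.0845, 0.0192, 0.3909]]
```

View pics/wrist0.png

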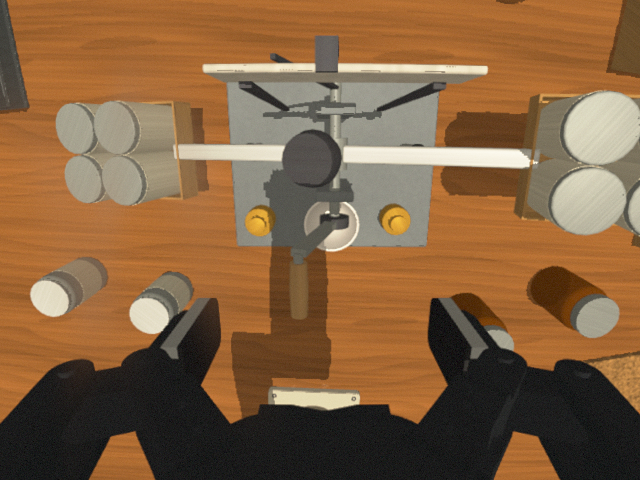

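Wrist view: clip top at (327,50), board top edge spans columns 204–487 at row 70, grip at (299,290). Now I'll refine the mark and grip centre.

```bash
python3 - <<'E'
from h import *
for n in("top0","side0","wrist0"):
    c=dict(np.load(n+".npz"));E=c.get("E",c.get("extrinsics"));f=c["frame"].astype(int)
    S=toS(cloud(c,E));D=c["range_z"];z=S[:,:,2]
    b=(D>0)&(abs(S[:,:,1])<.12)&(S[:,:,0]>.05)&(S[:,:,0]<.11)
    w=S[b&(z>.33)&(z<.378)&(f.max(2)>110)];d=S[b&(z>.382)&(f.max(2)<110)]
    yb=(w[:,1].min()+w[:,1].max())/2;yc=(np.percentile(d[:,1],1)+np.percentile(d[:,1],99))/2
    print(n,yb,yc,np.ptp(d[:,1]),d[:,2].mean(),-np.arctan((yc-yb)/(d[:,2].mean()-.15)))
    g=(D>0)&(z>.26)&(z<.31)&(abs(S[:,:,0]+.13)<.05)&(abs(S[:,:,1]-.036)<.03)&(f[:,:,0]-f[:,:,2]>25)
    q=S[g];print("  grip",len(q),np.percentile(q,[2,50,98],axis=0).round(4).tolist())
print(toW([-.13,.036,.285]))
E
```

```text
top0 4.6393318550143336e-05 0.012746976138091119 0.013852056630142176 0.3883569767559677 -0.053233531139692356
  grip 203 [[-0.1572, 0.0321, 0.2853], [-0.1274, 0.0406, 0.2919], [-0.0964, 0.0493, 0.2982]]
side0 -0.0010746131218181618 0.010013063213801963 0.015653089433438187 0.38883642015670816 -0.04639041803239916
  grip 206 [[-0.1574, 0.03, 0.2822], [-0.1302, 0.0417, 0.2934], [-0.098, 0.0476, 0.2975]]
wrist0 -0.000419780718764258 0.01221693643751105 0.013143466967463446 0.3891636520309303 -0.05278802671181584
  grip 1039 [[-0.1566, 0.0312, 0.2839], [-0.1247, 0.0399, 0.2933], [-0.0976, 0.0494, 0.2958]]
[0.45234514 0.01967681 0.285     ]
```

Request:
send_rows(steps="1 -0.0178 0.0046 -0.010 0 0 0;1 -0.0178 0.0046 -0.010 0 0 0;1 -0.0178 0.0046 -0.010 0 0 0;1 -0.0178 0.0046 -0.010 0 0 0;1 -0.0178 0.0046 -0.010 0 0 0")

```text
clock: 2.28
eef_pos: [0.4486, 0.0225, 0.4052]
tool_rot: [1.0, 0.025, -0.001, -0.0]
ft_force: [0.5, 0.3, 1.0]
grip_width: 0.0854
grasp_force: 0.0
```

Request:
send_rows(steps="1 0 0 -0.0142 0 0 0;1 0 0 -0.0142 0 0 0;1 0 0 -0.0142 0 0 0;1 0 0 -0.0142 0 0 0;1 0 0 -0.0142 0 0 0")

```text
clock: 2.7
eef_pos: [0.4493, 0.0222, 0.3344]
tool_rot: [1.0, 0.025, -0.0, -0.0]
ft_force: [-0.7, -0.8, -0.6]
grip_width: 0.0852
grasp_force: 0.0
```

Request:
send_rows(steps="1 0 0 -0.0142 0 0 0;1 0 0 -0.0142 0 0 0;1 0 0 -0.0142 0 0 0;1 0 0 -0.0142 0 0 0;1 0 0 -0.0142 0 0 0")

```text
clock: 3.12
eef_pos: [0.4492, 0.0222, 0.2633]
tool_rot: [1.0, 0.025, -0.0, -0.0]
ft_force: [0.4, 0.2, -0.4]
grip_width: 0.0855
grasp_force: 0.0
```

```bash
python3 - <<'E'
from h import *
from workcell import *
o=get_obs();c=camera("wrist");E=wristE(c,o);f=c["frame"]
cv2.imwrite("pics/wrist1.png",f[:,:,::-1]);print(o["clock"],o["eef_pos"],o["tool_rot"])
for n in("top","side"):
    d=camera(n);print(n,trayangle(d,1,None),trayangle(d,-1,None))
S=toS(cloud(c,E));D=c["range_z"];z=S[:,:,2];f=f.astype(int)
g=(D>0)&(z>.26)&(z<.31)&(abs(S[:,:,0]+.13)<.05)&(abs(S[:,:,1]-.036)<.03)&(f[:,:,0]-f[:,:,2]>25)
q=S[g];print("  grip",len(q),np.percentile(q,[2,50,98],axis=0).round(4).tolist(),toS(o["eef_pos"]))
E
```

```text
3.1167 [0.44924491 0.02219098 0.26327799] [ 9.99681979e-01  2.52143362e-02 -3.92057816e-04 -1.59291154e-04]
top (np.float64(-0.2588955505772249), np.int64(1896)) (np.float64(-0.2608150224162856), np.int64(2548))
side (np.float64(-0.2578479098155113), np.int64(2277)) (np.float64(0.07544359267533617), np.int64(481))
  grip 5516 [[-0.1564, 0.032, 0.2875], [-0.1236, 0.0405, 0.2934], [-0.0976, 0.0494, 0.2956]] [-0.13296906  0.0386678   0.26327799]
```

View pics/wrist1.png

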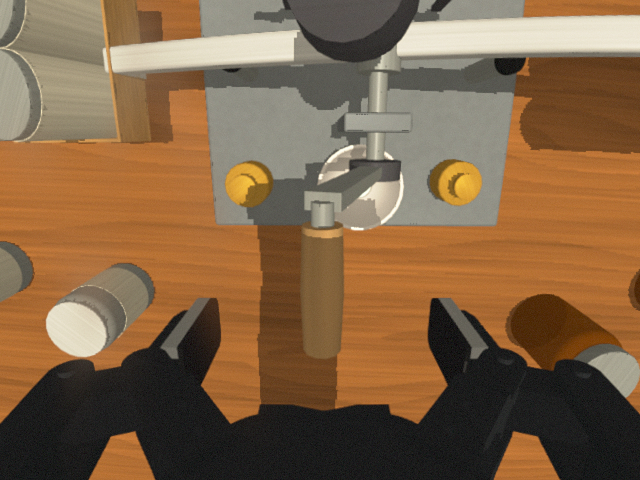

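The grip (about (322,300)) lies between the open fingers, 2 mm to the left of centre. The fingers are clear of everything. I'll centre and close, then write the estimator (particle filter plus least-squares planner).

Request:
send_rows(steps="1 0 0.001 0 0 0 0;1 0 0.001 0 0 0 0;-1 0 0 0 0 0 0;-1 0 0 0 0 0 0;-1 0 0 0 0 0 0")

```text
clock: 3.68
eef_pos: [0.4501, 0.0233, 0.2648]
tool_rot: [1.0, 0.026, 0.001, -0.001]
ft_force: [0.1, 0.1, -0.3]
grip_width: 0.0514
grasp_force: 0.0
```

Request:
send_rows(steps="-1 0 0 0 0 0 0;-1 0 0 0 0 0 0;-1 0 0 0 0 0 0;-1 0 0 0 0 0 0;-1 0 0 0 0 0 0")

```text
clock: 4.1
eef_pos: [0.4501, 0.024, 0.2662]
tool_rot: [1.0, 0.026, 0.001, -0.001]
ft_force: [-1.5, 0.1, 1.5]
grip_width: -0.0002
grasp_force: 1.1
```

```bash
cat > pf.py <<'E'
import sys,pickle,os
from h import *
from workcell import *
I,D,FR,H,STOP=.41,.03,.004,1/120,-.26
rng=np.random.default_rng()
def move(p,f0,f1,T):
    n=max(1,round(T/H));h=T/n;fd=(f1-f0)/T
    th,w,G,b,k=p
    for i in range(n):
        f=f0+(f1-f0)*(i+.5)/n
        a=(G*th+b+k*(f-th)+D*(fd-w)-D*w-FR*np.tanh(w/.004))/I
        w=w+a*h;th=th+w*h
        low=th<STOP;th=np.where(low,STOP,th);w=np.where(low&(w<0),0,w)
    mv=th>STOP+1e-6;N=len(th)
    w=w+mv*rng.normal(0,.006*np.sqrt(T),N)
    return np.array([th,w,G,b,k])
def update(p,z,s=.0015):
    W=np.exp(-.5*np.clip(((z-p[0])/s)**2-(((z-p[0])/s)**2).min(),0,600));W/=W.sum()
    ess=1/(W**2).sum();m=(p*W).sum(1);C=np.cov(p,aweights=W)
    q=p[:,rng.choice(p.shape[1],p.shape[1],p=W)]
    a=.98;L=np.linalg.cholesky(C+1e-14*np.eye(5))
    q=a*q+(1-a)*m[:,None]+np.sqrt(1-a*a)*L@rng.normal(size=q.shape)
    q[0]=np.maximum(q[0],STOP)
    return q,ess
def plan(m,f0,ref,wref,N=30):
    th,w,G,b,k=m;dt=1/12;n=10;h=dt/n
    def sim(F,s,b):
        x,v=s;fp=F[0];out=[]
        for f in F[1:]:
            for i in range(n):
                ff=fp+(f-fp)*(i+.5)/n;v=v+h*(G*x+b+k*(ff-x)+D*((f-fp)/dt-v)-D*v)/I;x=x+h*v
            fp=f;out.append((x,v))
        return np.array(out)
    base=sim(np.full(N+1,f0),(th,w),b)
    R=np.array([sim(np.r_[0,np.arange(1,N+1)>=j].astype(float),(0,0),0) for j in range(1,N+1)]) # per step df_j
    q=np.ones(N);q[-6:]=3
    A=np.r_[R[:,:,0].T*(q/.004)[:,None],R[:,:,1].T*(q/.02)[:,None],np.eye(N)/.12,np.diff(np.eye(N),axis=0)/.12]
    y=np.r_[(ref-base[:,0])*q/.004,(wref-base[:,1])*q/.02,np.zeros(N),np.zeros(N-1)]
    df=np.linalg.lstsq(A,y,rcond=None)[0]
    X=base+np.einsum('jnk,j->nk',R,df)
    return f0+np.cumsum(df),X
E0=.0034;F0=-.27
def pos(f): # scale-frame shift relative to grasp
    return np.array([-.14*(np.sin(f)-np.sin(F0)),.14*(np.cos(f)-np.cos(F0))])
def rows(fs,cum):
    txt=[]
    for f in fs:
        y,z=pos(f);t=np.round([-y*np.sin(YAW),y*np.cos(YAW),z],4);d=np.round(t-cum,4);cum=cum+d
        txt.append("-1 %.4f %.4f %.4f 0 0 0"%tuple(d))
    for i in range(0,len(txt),5):print(";".join(txt[i:i+5]))
    return cum
def minjerk(t,T,a,b):
    s=np.clip(t/T,0,1);return a+(b-a)*s**3*(10-15*s+6*s*s),(b-a)/T*30*s*s*(1-s)**2
FN="st.pkl"
def main(mode,arg,ncall=1,T=2.5):
    # mode: ramp d | track target(min-jerk of duration T from now, kept until the target changes)
    S=pickle.load(open(FN,"rb")) if os.path.exists(FN) else None
    if S is None:
        N=40000
        p=np.array([np.full(N,STOP),np.zeros(N),rng.uniform(1.15,1.85,N),rng.uniform(-.25,.25,N),rng.normal(.8,.02,N)])
        S=dict(p=p,f=F0,cum=np.zeros(3),pend=[],ref=None,log=[],e0=get_obs()["eef_pos"])
    p=S["p"];f=S["f"]
    for g in S["pend"]: p=move(p,f,g,1/12);f=g
    o=get_obs();c=camera("top")
    L=trayangle(c,1,None);R=trayangle(c,-1,None);z=(L[0]+R[0])/2
    pr=p.mean(1)
    p,ess=update(p,z);p=move(p,f,f,.05)
    m=p.mean(1);s=p.std(1)
    err=o["eef_pos"]-S["e0"]-S["cum"]
    t=o["clock"];print("t %.2f z %.4f (L %.4f R %.4f n %d %d) pred %.4f ess %d"%(t,z,L[0],R[0],L[1],R[1],pr[0],ess))
    print("th %.4f w %.4f G %.3f b %.3f k %.3f sd"%tuple(m),s.round(4),"f %.3f cmd err mm"%f,(err*1e3).round(1),"F",o["ft_force"].round(1),"W",round(o["grip_width"],4),"gf",round(float(o["grasp_force"]),0))
    S["log"].append((t,z,f))
    if mode=="ramp": fs=f+arg*np.arange(1,5*ncall+1)/(5*ncall)
    else:
        if S["ref"] is None or S["ref"][3]!=arg: S["ref"]=(t+.05,T,m[0],arg)
        t0,T0,a,b=S["ref"];tt=t+.05+np.arange(1,31)/12-t0
        r,wr=minjerk(tt,T0,a,b);fs,X=plan(m,f,r,wr);fs=fs[:5*ncall]
        print("plan th",X[:5*ncall:2,0].round(4),"f",fs.round(3),"feq %.3f"%(arg-(m[2]*arg+m[3])/m[4]))
    S.update(p=p,f=fs[-1],pend=list(fs),cum=rows(fs,S["cum"]))
    # particles start at f, so keep it
    S["f"]=f
    pickle.dump(S,open(FN,"wb"))
if __name__=="__main__": main(sys.argv[1],float(sys.argv[2]),int(sys.argv[3]) if len(sys.argv)>3 else 1,float(sys.argv[4]) if len(sys.argv)>4 else 2.5)
E
sed -i 's/for g in S\["pend"\]/for g in S["pend"]/' pf.py; python3 pf.py ramp 0.25
```

```text
t 4.10 z -0.2598 (L -0.2587 R -0.2608 n 1889 2518) pred -0.2600 ess 40000
th -0.2600 w 0.0000 G 1.501 b 0.001 k 0.800 sd [0.     0.     0.2029 0.1443 0.02  ] f -0.270 cmd err mm [0. 0. 0.] F [-1.5  0.1  1.5] W -0.0002 gf 1.0
-1 0.0003 -0.0068 0.0017 0 0 0;-1 0.0004 -0.0068 0.0014 0 0 0;-1 0.0003 -0.0070 0.0010 0 0 0;-1 0.0004 -0.0069 0.0006 0 0 0;-1 0.0003 -0.0070 0.0003 0 0 0
```

The fingers shut to zero width, so they missed the grip. I'll look.

```bash
rm st.pkl; python3 - <<'E'
from h import *
from workcell import *
o=get_obs();c=camera("wrist");E=wristE(c,o);f=c["frame"];cv2.imwrite("pics/wrist2.png",f[:,:,::-1])
S=toS(cloud(c,E));D=c["range_z"];z=S[:,:,2];f=f.astype(int)
g=(D>0)&(z>.24)&(z<.33)&(abs(S[:,:,0]+.13)<.05)&(abs(S[:,:,1]-.036)<.05)&(f[:,:,0]-f[:,:,2]>25)
q=S[g];print(len(q),np.percentile(q,[2,50,98],axis=0).round(4).tolist(),toS(o["eef_pos"]),o["grip_width"],o["grasp_force"],o["ft_force"])
E
```

```text
3035 [[-0.1309, 0.04, 0.2826], [-0.1114, 0.0493, 0.2904], [-0.0931, 0.0581, 0.3036]] [-0.13202607  0.03998994  0.26551748] -2.205715648154455e-05 0.5526955425739288 [0.19682888 0.59147179 0.7564079 ]
```

View pics/wrist2.png

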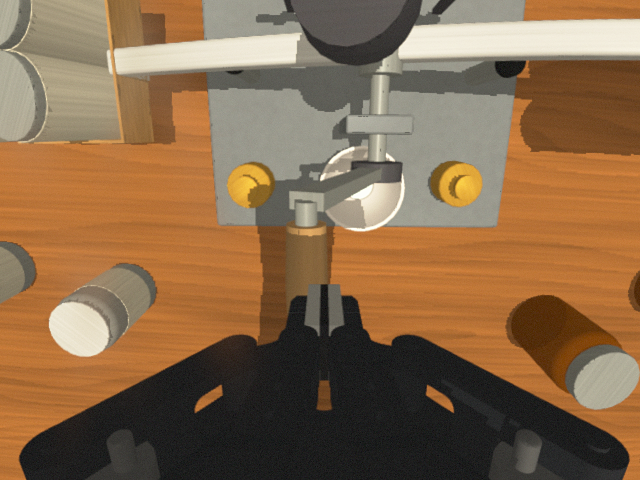

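The view shows the closed fingertips at (325,300) with the grip (roller) displaced to their left, near (307,260). The pads seem to have slid off the roller. I'll check fingertip heights against the roller in the depth image.

```bash
python3 - <<'E'
from h import *
from workcell import *
o=get_obs();c=camera("wrist");E=wristE(c,o)
S=toS(cloud(c,E));np.set_printoptions(suppress=True,linewidth=200)
print(toS(o["eef_pos"]))
for v in range(230,345,12):
    print(v,[tuple((S[v,u]*1000).round().astype(int)) for u in (290,300,308,314,320,332,350)])
t=camera("top");s=camera("side");np.savez("t1.npz",**t);np.savez("s1.npz",**s)
cv2.imwrite("pics/s1.png",cv2.resize(s["frame"][170:290,260:380],None,fx=5,fy=5)[:,:,::-1])
E
```

```text
[-0.13205528  0.03976965  0.26498067]
230 [(np.int64(-99), np.int64(55), np.int64(290)), (np.int64(-98), np.int64(51), np.int64(291)), (np.int64(-98), np.int64(47), np.int64(291)), (np.int64(-98), np.int64(45), np.int64(291)), (np.int64(-100), np.int64(42), np.int64(287)), (np.int64(-178), np.int64(30), np.int64(1)), (np.int64(-177), np.int64(8), np.int64(2))]
242 [(np.int64(-104), np.int64(55), np.int64(290)), (np.int64(-103), np.int64(51), np.int64(291)), (np.int64(-104), np.int64(47), np.int64(291)), (np.int64(-104), np.int64(45), np.int64(290)), (np.int64(-105), np.int64(42), np.int64(287)), (np.int64(-194), np.int64(30), np.int64(0)), (np.int64(-193), np.int64(7), np.int64(1))]
254 [(np.int64(-109), np.int64(55), np.int64(290)), (np.int64(-108), np.int64(51), np.int64(293)), (np.int64(-109), np.int64(47), np.int64(291)), (np.int64(-109), np.int64(45), np.int64(289)), (np.int64(-110), np.int64(42), np.int64(287)), (np.int64(-209), np.int64(30), np.int64(2)), (np.int64(-209), np.int64(7), np.int64(1))]
266 [(np.int64(-115), np.int64(55), np.int64(290)), (np.int64(-114), np.int64(5
[... 1545 characters left out ...]
), np.int64(31), np.int64(315))]
326 [(np.int64(-119), np.int64(52), np.int64(333)), (np.int64(-119), np.int64(48), np.int64(332)), (np.int64(-119), np.int64(46), np.int64(332)), (np.int64(-121), np.int64(44), np.int64(328)), (np.int64(-121), np.int64(42), np.int64(328)), (np.int64(-121), np.int64(38), np.int64(329)), (np.int64(-118), np.int64(32), np.int64(334))]
338 [(np.int64(-119), np.int64(51), np.int64(339)), (np.int64(-120), np.int64(48), np.int64(338)), (np.int64(-120), np.int64(46), np.int64(338)), (np.int64(-119), np.int64(44), np.int64(339)), (np.int64(-126), np.int64(42), np.int64(329)), (np.int64(-120), np.int64(38), np.int64(337)), (np.int64(-120), np.int64(33), np.int64(338))]
```

View pics/s1.png

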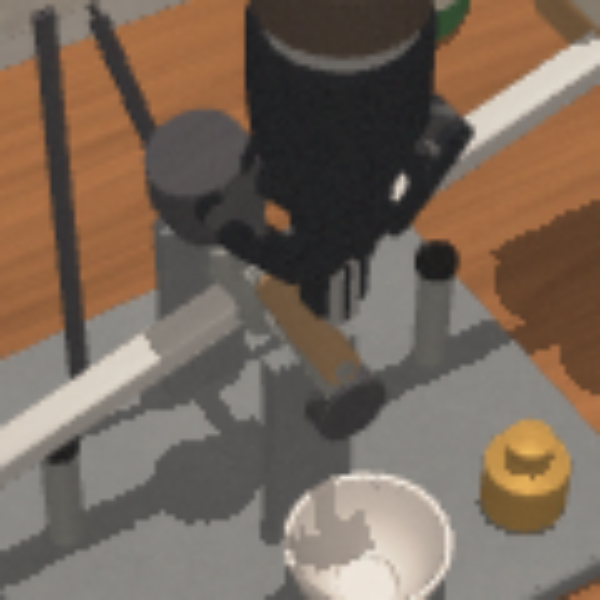

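```bash
python3 - <<'E'
from h import *
c=dict(np.load("s1.npz"))
o,r=ray(c,[[327,233],[331,233],[322,228]])
os=toS(o[None])[0];rs=toS(r+O)
for d in rs:
    print("on x=-.132:",os+d*(-.132-os[0])/d[0]," on y=.04:",os+d*(.04-os[1])/d[1])
S=toS(cloud(c))
for v in(222,226,230,232,234): print(v,[tuple((S[v,u]*1000).round().astype(int).tolist()) for u in (322,326,328,330,332,336)])
print(proj(c,toW([[-.132,.04,.265],[-.132,.04,.30]])))
E
```

```text
on x=-.132: [-0.132       0.03531251  0.28493941]  on y=.04: [-0.13880637  0.04        0.29455613]
on x=-.132: [-0.132       0.02439266  0.27818964]  on y=.04: [-0.15405841  0.04        0.30961304]
on x=-.132: [-0.132       0.04898681  0.31012743]  on y=.04: [-0.11848766  0.04        0.29162349]
222 [(-139, 54, 339), (-143, 47, 339), (-144, 42, 337), (-141, 34, 329), (-139, 28, 323), (75, -139, 24)]
226 [(-135, 51, 321), (-142, 45, 324), (-142, 40, 320), (-143, 36, 320), (-138, 27, 310), (64, -132, 20)]
230 [(-134, 50, 306), (-142, 45, 311), (-142, 40, 308), (-143, 35, 306), (56, -112, 22), (50, -122, 21)]
232 [(-134, 50, 300), (-141, 44, 303), (-142, 40, 301), (-141, 34, 296), (53, -110, 18), (44, -118, 20)]
234 [(-133, 49, 291), (-142, 45, 298), (-51, -24, 165), (46, -98, 22), (47, -106, 17), (37, -113, 22)]
[[325.07033842 239.58517563]
 [325.36718111 229.40359404]]
```

Side and wrist depth agree: the shut fingertips end at z ≈ 0.298, about 32 mm above the reported TCP, so the pads closed over the roller's top. I'll lift, open, go about 30 mm lower and close again.

Request:
send_rows(steps="-1 0 0 0.008 0 0 0;-1 0 0 0.012 0 0 0;1 0 0 0 0 0 0;1 0 0 0 0 0 0;1 0 0 0 0 0 0")

```text
clock: 4.77
eef_pos: [0.4497, 0.0233, 0.2839]
tool_rot: [1.0, 0.026, -0.0, -0.001]
ft_force: [0.3, 0.8, 0.3]
grip_width: 0.0357
grasp_force: 0.0
```

Request:
send_rows(steps="1 0 0 0 0 0 0;1 0 0 0 0 0 0;1 0 0 0 0 0 0;1 0 0 0 0 0 0;1 0 0 0 0 0 0")

```text
clock: 5.18
eef_pos: [0.4497, 0.0233, 0.2841]
tool_rot: [1.0, 0.026, -0.0, -0.001]
ft_force: [0.3, -0.7, 0.5]
grip_width: 0.0854
grasp_force: 0.0
```

```bash
python3 - <<'E'
from h import *
from workcell import *
o=get_obs();c=camera("wrist");E=wristE(c,o);f=c["frame"].astype(int)
S=toS(cloud(c,E));D=c["range_z"];z=S[:,:,2]
g=(D>0)&(z>.26)&(z<.31)&(abs(S[:,:,0]+.13)<.05)&(abs(S[:,:,1]-.036)<.04)&(f[:,:,0]-f[:,:,2]>25)
q=S[g];print(len(q),np.percentile(q,[2,50,98],axis=0).round(4).tolist(),toS(o["eef_pos"]),o["clock"],o["grip_width"])
# finger tips in tool frame: light pads
P=cloud(c,np.linalg.inv(c["T_tool_cam"]))
m=(D>0)&(D<.25)&(P[:,:,2]>-.08)&(abs(P[:,:,0])<.02)&(abs(P[:,:,1])<.07)&(z>.305)
for s in(-1,1):
    k=P[m&(P[:,:,1]*s>0)];print(s,len(k),np.percentile(k,[1,50,99],axis=0).round(4).tolist())
E
```

```text
4447 [[-0.1563, 0.0317, 0.286], [-0.1238, 0.0406, 0.2934], [-0.0976, 0.0495, 0.2957]] [-0.13246261  0.03972495  0.28414436] 5.1833 0.08535835160909777
-1 3587 [[-0.0099, -0.057, -0.0792], [0.0074, -0.0441, -0.0628], [0.0123, -0.0433, -0.0405]]
1 3556 [[-0.0099, 0.0412, -0.079], [0.0075, 0.042, -0.0628], [0.0123, 0.0549, -0.0408]]
```

Request:
send_rows(steps="1 0 0 -0.010 0 0 0;1 0 0 -0.010 0 0 0;1 0 0 -0.010 0 0 0;1 0 0 -0.010 0 0 0;1 0 0 -0.010 0 0 0")

```text
clock: 5.65
eef_pos: [0.4498, 0.0233, 0.2339]
tool_rot: [1.0, 0.026, 0.0, -0.001]
ft_force: [-0.1, -0.9, 0.2]
grip_width: 0.085
grasp_force: 0.0
```

Request:
send_rows(steps="-1 0 0 0 0 0 0;-1 0 0 0 0 0 0;-1 0 0 0 0 0 0;-1 0 0 0 0 0 0;-1 0 0 0 0 0 0")

```text
clock: 6.07
eef_pos: [0.4503, 0.0233, 0.235]
tool_rot: [1.0, 0.026, 0.001, -0.001]
ft_force: [-0.9, -0.0, 0.7]
grip_width: 0.0254
grasp_force: 0.0
```

Request:
send_rows(steps="-1 0 0 0 0 0 0;-1 0 0 0 0 0 0;-1 0 0 0 0 0 0;-1 0 0 0 0 0 0;-1 0 0 0 0 0 0")

```text
clock: 6.48
eef_pos: [0.4502, 0.0235, 0.2349]
tool_rot: [1.0, 0.026, 0.001, -0.001]
ft_force: [-0.1, 1.0, 4.7]
grip_width: 0.0171
grasp_force: 58.5
```

```bash
rm -f st.pkl; python3 pf.py ramp 0.25
```

```text
t 6.48 z -0.2600 (L -0.2587 R -0.2613 n 1893 2494) pred -0.2600 ess 40000
th -0.2600 w 0.0000 G 1.499 b 0.000 k 0.800 sd [0.     0.     0.2017 0.1446 0.0201] f -0.270 cmd err mm [0. 0. 0.] F [-0.1  1.   4.7] W 0.0171 gf 59.0
-1 0.0003 -0.0068 0.0017 0 0 0;-1 0.0004 -0.0068 0.0014 0 0 0;-1 0.0003 -0.0070 0.0010 0 0 0;-1 0.0004 -0.0069 0.0006 0 0 0;-1 0.0003 -0.0070 0.0003 0 0 0
```

The grip is held (58 N, 17 mm). Starting the ramp.

Request:
send_rows(steps="-1 0.0003 -0.0068 0.0017 0 0 0;-1 0.0004 -0.0068 0.0014 0 0 0;-1 0.0003 -0.0070 0.0010 0 0 0;-1 0.0004 -0.0069 0.0006 0 0 0;-1 0.0003 -0.0070 0.0003 0 0 0")

```text
clock: 6.95
eef_pos: [0.4518, -0.0114, 0.2406]
tool_rot: [1.0, 0.026, 0.001, -0.001]
ft_force: [-1.2, 2.0, 9.8]
grip_width: 0.0166
grasp_force: 58.8
```

```bash
python3 pf.py ramp 0.12
```

```text
t 6.95 z -0.2599 (L -0.2588 R -0.2609 n 1891 2501) pred -0.2599 ess 39352
th -0.2599 w 0.0011 G 1.506 b -0.004 k 0.800 sd [0.0004 0.0046 0.1997 0.1411 0.0201] f -0.020 cmd err mm [-0.1 -0.4  0.7] F [-1.2  2.   9.8] W 0.0166 gf 59.0
-1 0.0002 -0.0034 0.0001 0 0 0;-1 0.0002 -0.0033 -0.0001 0 0 0;-1 0.0002 -0.0034 -0.0001 0 0 0;-1 0.0001 -0.0033 -0.0002 0 0 0;-1 0.0002 -0.0034 -0.0003 0 0 0
```

Request:
send_rows(steps="-1 0.0002 -0.0034 0.0001 0 0 0;-1 0.0002 -0.0033 -0.0001 0 0 0;-1 0.0002 -0.0034 -0.0001 0 0 0;-1 0.0001 -0.0033 -0.0002 0 0 0;-1 0.0002 -0.0034 -0.0003 0 0 0")

```text
clock: 7.42
eef_pos: [0.4526, -0.0284, 0.2402]
tool_rot: [1.0, 0.026, 0.001, -0.001]
ft_force: [-3.0, 0.6, 9.2]
grip_width: 0.0171
grasp_force: 58.9
```

```bash
python3 pf.py ramp 0.10
```

```text
t 7.42 z -0.2582 (L -0.2569 R -0.2594 n 1889 2546) pred -0.2576 ess 33610
th -0.2595 w 0.0041 G 1.520 b -0.017 k 0.800 sd [0.0012 0.0097 0.1985 0.1315 0.0201] f 0.100 cmd err mm [-0.1 -0.6  0.9] F [-3.   0.6  9.2] W 0.0171 gf 59.0
-1 0.0001 -0.0027 -0.0003 0 0 0;-1 0.0002 -0.0028 -0.0004 0 0 0;-1 0.0001 -0.0028 -0.0004 0 0 0;-1 0.0002 -0.0027 -0.0005 0 0 0;-1 0.0001 -0.0028 -0.0005 0 0 0
```

Request:
send_rows(steps="-1 0.0001 -0.0027 -0.0003 0 0 0;-1 0.0002 -0.0028 -0.0004 0 0 0;-1 0.0001 -0.0028 -0.0004 0 0 0;-1 0.0002 -0.0027 -0.0005 0 0 0;-1 0.0001 -0.0028 -0.0005 0 0 0")

```text
clock: 7.88
eef_pos: [0.4533, -0.0425, 0.2383]
tool_rot: [1.0, 0.026, 0.001, -0.0]
ft_force: [-3.5, 1.0, 10.6]
grip_width: 0.017
grasp_force: 58.9
```

```bash
cp st.pkl st_a.pkl; python3 pf.py track -0.053 1 3.0
```

```text
t 7.88 z -0.2280 (L -0.2269 R -0.2291 n 1928 2459) pred -0.2537 ess 1214
th -0.2211 w 0.1465 G 1.460 b 0.146 k 0.801 sd [0.0018 0.0112 0.1887 0.0492 0.0201] f 0.200 cmd err mm [-0.2 -0.9  1.1] F [-3.5  1.  10.6] W 0.017 gf 59.0
plan th [-0.2111 -0.2086 -0.213 ] f [-0.406 -0.465 -0.239 -0.009  0.114] feq -0.139
-1 -0.0042 0.0830 -0.0086 0 0 0;-1 -0.0004 0.0075 -0.0035 0 0 0;-1 0.0015 -0.0295 0.0109 0 0 0;-1 0.0016 -0.0319 0.0040 0 0 0;-1 0.0009 -0.0171 -0.0009 0 0 0
```

```bash
python3 - <<'E'
s=open("pf.py").read()
a=s.index("def minjerk");b=s.index('FN="st.pkl"')
s=s[:a]+'''def quint(t,T,a,v,b):
    from numpy.polynomial import polynomial as P
    M=np.array([[T**3,T**4,T**5],[3*T*T,4*T**3,5*T**4],[6*T,12*T*T,20*T**3]])
    c=np.r_[a,v,0,np.linalg.solve(M,[b-a-v*T,-v,0])];t=np.clip(t,0,T)
    return P.polyval(t,c),P.polyval(t,P.polyder(c))
'''+s[b:]
a=s.index("    else:\n        if S[\"ref\"]");b=s.index("    S.update(p=p")
s=s[:a]+'''    else: fs=track(S,m,f,t,arg,ncall,T)
    S["cum0"]=S["cum"]
'''+s[b:]
s=s.replace("def main(",'''def track(S,m,f,t,arg,ncall,T):
    S["t"]=t
    if S["ref"] is None or S["ref"][4]!=arg: S["ref"]=(t+.05,T,m[0],m[1],arg)
    t0,T0,a,v,b=S["ref"];tt=t+.05+np.arange(1,31)/12-t0
    r,wr=quint(tt,T0,a,v,b);fs,X=plan(m,f,r,wr)
    print("plan th",X[:15:2,0].round(4),"w",X[:15:3,1].round(3),"f",fs[:15].round(3),"feq %.3f"%(arg-(m[2]*arg+m[3])/m[4]))
    return fs[:5*ncall]
def replan(arg,ncall,T):
    S=pickle.load(open(FN,"rb"));S["ref"]=None;fs=track(S,S["p"].mean(1),S["f"],S["t"],arg,ncall,T)
    S.update(pend=list(fs),cum=rows(fs,S["cum0"]));pickle.dump(S,open(FN,"wb"))
def main(''',1)
s=s.replace("np.eye(N)/.12,np.diff(np.eye(N),axis=0)/.12","np.eye(N)/.04,np.diff(np.eye(N),axis=0)/.04").replace("q/.004","q/.005").replace("q/.02","q/.03")
open("pf.py","w").write(s)
E
python3 - <<'E'
import pickle,pf
A=pickle.load(open("st_a.pkl","rb"));S=pickle.load(open("st.pkl","rb"))
S["cum0"]=A["cum"];S["t"]=7.883;pickle.dump(S,open("st.pkl","wb"))
for T in (1.8,2.2,2.6): pf.replan(-.053,1,T)
E
```

```text
plan th [-0.2082 -0.1815 -0.1566 -0.1339 -0.113  -0.094  -0.0781 -0.066 ] w [0.16  0.149 0.131 0.114 0.085] f [ 0.084  0.001 -0.048 -0.071 -0.08  -0.084 -0.088 -0.097 -0.109 -0.125
 -0.143 -0.161 -0.177 -0.19  -0.2  ] feq -0.139
-1 -0.0008 0.0161 0.0023 0 0 0;-1 -0.0006 0.0116 0.0005 0 0 0;-1 -0.0003 0.0068 -0.0002 0 0 0;-1 -0.0002 0.0032 -0.0002 0 0 0;-1 -0.0001 0.0013 -0.0001 0 0 0
plan th [-0.2082 -0.182  -0.1586 -0.138  -0.1195 -0.1028 -0.0882 -0.0761] w [0.159 0.141 0.117 0.101 0.081] f [ 0.077 -0.011 -0.063 -0.087 -0.095 -0.096 -0.096 -0.098 -0.104 -0.113
 -0.123 -0.134 -0.145 -0.154 -0.162] feq -0.139
-1 -0.0009 0.0171 0.0024 0 0 0;-1 -0.0006 0.0123 0.0004 0 0 0;-1 -0.0004 0.0072 -0.0003 0 0 0;-1 -0.0001 0.0034 -0.0003 0 0 0;-1 -0.0001 0.0011 -0.0001 0 0 0
plan th [-0.2082 -0.1822 -0.1591 -0.1392 -0.1216 -0.1059 -0.0922 -0.0807] w [0.159 0.139 0.112 0.095 0.076] f [ 0.075 -0.015 -0.067 -0.092 -0.1   -0.101 -0.1   -0.101 -0.105 -0.112
 -0.12  -0.129 -0.138 -0.146 -0.152] feq -0.139
-1 -0.0009 0.0173 0.0024 0 0 0;-1 -0.0006 0.0126 0.0004 0 0 0;-1 -0.0004 0.0073 -0.0003 0 0 0;-1 -0.0002 0.0035 -0.0003 0 0 0;-1 0.0000 0.0011 -0.0001 0 0 0
```

Request:
send_rows(steps="-1 -0.0009 0.0173 0.0024 0 0 0;-1 -0.0006 0.0126 0.0004 0 0 0;-1 -0.0004 0.0073 -0.0003 0 0 0;-1 -0.0002 0.0035 -0.0003 0 0 0;-1 0.0000 0.0011 -0.0001 0 0 0")

```text
clock: 8.35
eef_pos: [0.4512, 0.0005, 0.2397]
tool_rot: [1.0, 0.026, 0.001, -0.001]
ft_force: [-1.0, 1.3, 7.6]
grip_width: 0.0169
grasp_force: 58.9
```

```bash
python3 pf.py track -0.053 1
```

```text
t 8.35 z -0.1553 (L -0.1545 R -0.1561 n 2065 2385) pred -0.1600 ess 8415
th -0.1487 w 0.1332 G 1.473 b 0.155 k 0.802 sd [0.0018 0.0117 0.1893 0.0449 0.0207] f -0.100 cmd err mm [-0.1  0.3  0.4] F [-1.   1.3  7.6] W 0.0169 gf 59.0
plan th [-0.1381 -0.1201 -0.1056 -0.0933 -0.0825 -0.0733 -0.0659 -0.0605] w [0.121 0.087 0.07  0.056 0.038] f [-0.138 -0.154 -0.155 -0.147 -0.139 -0.135 -0.135 -0.139 -0.146 -0.153
 -0.16  -0.166 -0.17  -0.172 -0.173] feq -0.149
-1 -0.0003 0.0052 -0.0007 0 0 0;-1 -0.0001 0.0023 -0.0003 0 0 0;-1 0.0000 -0.0000 0.0000 0 0 0;-1 0.0000 -0.0010 0.0002 0 0 0;-1 0.0001 -0.0011 0.0001 0 0 0
```

Tracking well; continuing.

Request:
send_rows(steps="-1 -0.0003 0.0052 -0.0007 0 0 0;-1 -0.0001 0.0023 -0.0003 0 0 0;-1 0 0 0 0 0 0;-1 0 -0.0010 0.0002 0 0 0;-1 0.0001 -0.0011 0.0001 0 0 0")

```text
clock: 8.82
eef_pos: [0.451, 0.0053, 0.239]
tool_rot: [1.0, 0.026, 0.001, -0.001]
ft_force: [-0.8, 1.6, 6.2]
grip_width: 0.0169
grasp_force: 58.9
```

```bash
python3 pf.py track -0.053 1
```

```text
t 8.82 z -0.1046 (L -0.1038 R -0.1054 n 2114 2327) pred -0.1064 ess 7810
th -0.1006 w 0.0781 G 1.508 b 0.163 k 0.802 sd [0.0018 0.0105 0.1292 0.0245 0.0206] f -0.139 cmd err mm [-0.1 -0.3  0.4] F [-0.8  1.6  6.2] W 0.0169 gf 59.0
plan th [-0.0944 -0.0834 -0.0742 -0.067  -0.0614 -0.0575 -0.0551 -0.0537] w [0.072 0.055 0.039 0.023 0.011] f [-0.148 -0.154 -0.159 -0.163 -0.167 -0.17  -0.173 -0.176 -0.177 -0.178
 -0.178 -0.177 -0.176 -0.174 -0.171] feq -0.157
-1 -0.0001 0.0012 -0.0002 0 0 0;-1 0.0000 0.0009 -0.0001 0 0 0;-1 0.0000 0.0006 -0.0001 0 0 0;-1 -0.0001 0.0006 -0.0001 0 0 0;-1 0.0000 0.0005 -0.0001 0 0 0
```

Request:
send_rows(steps="-1 -0.0001 0.0012 -0.0002 0 0 0;-1 0 0.0009 -0.0001 0 0 0;-1 0 0.0006 -0.0001 0 0 0;-1 -0.0001 0.0006 -0.0001 0 0 0;-1 0 0.0005 -0.0001 0 0 0")

```text
clock: 9.28
eef_pos: [0.4508, 0.009, 0.2384]
tool_rot: [1.0, 0.026, 0.001, -0.001]
ft_force: [-1.7, 0.9, 7.2]
grip_width: 0.0169
grasp_force: 58.9
```

```bash
python3 pf.py track -0.053 1
```

```text
t 9.28 z -0.0720 (L -0.0715 R -0.0725 n 2185 2316) pred -0.0751 ess 9145
th -0.0695 w 0.0515 G 1.543 b 0.171 k 0.802 sd [0.0017 0.0081 0.0875 0.0134 0.0208] f -0.167 cmd err mm [-0.  -0.4  0.4] F [-1.7  0.9  7.2] W 0.0169 gf 59.0
plan th [-0.0655 -0.0596 -0.0564 -0.0547 -0.0538 -0.0533 -0.053  -0.053 ] w [0.044 0.02  0.007 0.003 0.001] f [-0.193 -0.206 -0.207 -0.201 -0.192 -0.184 -0.178 -0.174 -0.171 -0.17
 -0.169 -0.168 -0.167 -0.166 -0.166] feq -0.164
-1 -0.0002 0.0036 -0.0006 0 0 0;-1 -0.0001 0.0018 -0.0004 0 0 0;-1 0.0000 0.0001 0.0000 0 0 0;-1 0.0001 -0.0008 0.0002 0 0 0;-1 0.0000 -0.0012 0.0002 0 0 0
```

Request:
send_rows(steps="-1 -0.0002 0.0036 -0.0006 0 0 0;-1 -0.0001 0.0018 -0.0004 0 0 0;-1 0 0.0001 0 0 0 0;-1 0.0001 -0.0008 0.0002 0 0 0;-1 0 -0.0012 0.0002 0 0 0")

```text
clock: 9.75
eef_pos: [0.4507, 0.0125, 0.2377]
tool_rot: [1.0, 0.026, 0.001, -0.001]
ft_force: [-0.6, 1.1, 7.2]
grip_width: 0.017
grasp_force: 58.8
```

```bash
sed -i 's/c=camera("top")/c=camera("top");np.savez("last.npz",**c)/' pf.py; python3 pf.py track -0.053 1; python3 - <<'E'
from h import *
c=dict(np.load("last.npz"));cv2.imwrite("pics/top_hold.png",cv2.resize(c["frame"][120:240,260:400],None,fx=5,fy=5,interpolation=cv2.INTER_CUBIC)[:,:,::-1])
E
```

```text
t 9.75 z -0.0548 (L -0.0541 R -0.0555 n 2220 2278) pred -0.0572 ess 11908
th -0.0542 w 0.0127 G 1.560 b 0.174 k 0.803 sd [0.0017 0.0066 0.0726 0.0096 0.0206] f -0.192 cmd err mm [ 0.  -0.4  0.3] F [-0.6  1.1  7.2] W 0.017 gf 59.0
plan th [-0.0534 -0.0526 -0.0526 -0.0528 -0.0529 -0.053  -0.053  -0.053 ] w [ 0.008  0.    -0.001 -0.     0.   ] f [-0.192 -0.189 -0.184 -0.178 -0.173 -0.17  -0.167 -0.166 -0.165 -0.165
 -0.166 -0.166 -0.167 -0.167 -0.167] feq -0.167
-1 0.0000 -0.0000 0.0000 0 0 0;-1 0.0001 -0.0004 0.0001 0 0 0;-1 0.0000 -0.0007 0.0001 0 0 0;-1 0.0000 -0.0008 0.0002 0 0 0;-1 0.0001 -0.0007 0.0001 0 0 0
```

View pics/top_hold.png

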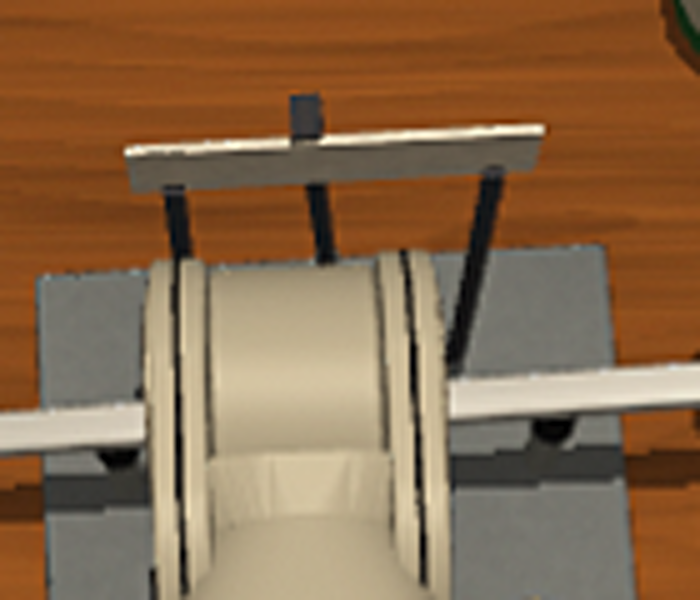

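Top crop: the pointer runs from (325,262) to (317,185) and its line continues to the clip at (307,118). Pointer and mark agree, so I'll hold here.

Request:
send_rows(steps="-1 0 0 0 0 0 0;-1 0.0001 -0.0004 0.0001 0 0 0;-1 0 -0.0007 0.0001 0 0 0;-1 0 -0.0008 0.0002 0 0 0;-1 0.0001 -0.0007 0.0001 0 0 0")

```text
clock: 10.22
eef_pos: [0.4508, 0.0098, 0.2382]
tool_rot: [1.0, 0.026, 0.001, -0.0]
ft_force: [-2.2, 0.0, 7.7]
grip_width: 0.0169
grasp_force: 58.9
```

```bash
python3 pf.py track -0.053 1; python3 - <<'E'
from h import *
# pointer line vs clip in the plane of the pointer (scale x=.08)
c=dict(np.load("last.npz"));f=c["frame"].max(2).astype(float)
def cen(v,a,b):
    w=np.clip(120-f[v,a:b],0,None);return (w*np.arange(a,b)).sum()/w.sum()
n=toW([1,0,0])-O
for rows,a,b in((range(158,172),316,332),(range(140,147),314,328)):
    uv=np.array([[cen(v,a,b),v] for v in rows]);P=toS(onplane(c,uv,n,n@O+.08))
    print((np.c_[uv,P[:,1:]*1000,-np.arctan2(P[:,1]+.0005,P[:,2]-.15)]).round(3).tolist())
E
```

```text
t 10.22 z -0.0516 (L -0.0508 R -0.0524 n 2172 2270) pred -0.0530 ess 15670
th -0.0518 w -0.0004 G 1.567 b 0.176 k 0.803 sd [0.0016 0.0047 0.0663 0.0081 0.0205] f -0.173 cmd err mm [-0.1 -0.6  0.3] F [-2.2  0.   7.7] W 0.0169 gf 59.0
plan th [-0.0519 -0.0522 -0.0526 -0.0529 -0.053  -0.053  -0.053  -0.053 ] w [-0.001 -0.002 -0.001 -0.     0.   ] f [-0.174 -0.174 -0.172 -0.169 -0.167 -0.166 -0.166 -0.166 -0.166 -0.167
 -0.167 -0.168 -0.168 -0.168 -0.168] feq -0.168
-1 0.0000 0.0002 -0.0001 0 0 0;-1 0.0000 -0.0001 0.0001 0 0 0;-1 0.0000 -0.0003 0.0000 0 0 0;-1 0.0000 -0.0003 0.0001 0 0 0;-1 0.0000 -0.0003 0.0000 0 0 0
[[322.974, 158.0, 7.076, 276.242, -0.06], [323.243, 159.0, 6.373, 268.985, -0.058], [323.371, 160.0, 6.013, 261.705, -0.058], [323.28, 161.0, 6.192, 254.436, -0.064], [323.591, 162.0, 5.367, 246.908, -0.06], [323.814, 163.0, 4.754, 239.33, -0.059], [323.851, 164.0, 4.605, 231.748, -0.062], [323.995, 165.0, 4.183, 224.028, -0.063], [324.202, 166.0, 3.592, 216.187, -0.062], [324.325, 167.0, 3.214, 208.292, -0.064], [324.353, 168.0, 3.075, 200.348, -0.071], [324.5, 169.0, 2.625, 192.251, -0.074], [324.689, 170.0, 2.058, 184.035, -0.075], [325.467, 171.0, -0.075, 175.429, -0.017]]
[[320.717, 140.0, 12.74, 393.199, -0.054], [320.552, 141.0, 13.102, 387.368, -0.057], [320.539, 142.0, 13.125, 381.425, -0.059], [320.911, 143.0, 12.28, 375.285, -0.057], [321.072, 144.0, 11.905, 369.156, -0.057], [321.061, 145.0, 11.919, 363.025, -0.058], [321.011, 146.0, 12.023, 356.844, -0.06]]
```

A line fit through the pointer meets the clip within about 0.3 mm. Keep holding.

Request:
send_rows(steps="-1 0 0.0002 -0.0001 0 0 0;-1 0 -0.0001 0.0001 0 0 0;-1 0 -0.0003 0 0 0 0;-1 0 -0.0003 0.0001 0 0 0;-1 0 -0.0003 0 0 0 0")

```text
clock: 10.68
eef_pos: [0.4508, 0.009, 0.2383]
tool_rot: [1.0, 0.026, 0.001, -0.0]
ft_force: [-1.4, 0.8, 7.1]
grip_width: 0.0172
grasp_force: 58.9
```

```bash
python3 pf.py track -0.053 1
```

```text
t 10.68 z -0.0515 (L -0.0510 R -0.0519 n 2230 2290) pred -0.0524 ess 21606
th -0.0517 w 0.0003 G 1.573 b 0.176 k 0.804 sd [0.0015 0.004  0.0618 0.0072 0.0203] f -0.167 cmd err mm [-0.  -0.5  0.4] F [-1.4  0.8  7.1] W 0.0172 gf 59.0
plan th [-0.0517 -0.0519 -0.0523 -0.0527 -0.053  -0.053  -0.053  -0.053 ] w [-0.    -0.003 -0.002 -0.     0.   ] f [-0.174 -0.177 -0.176 -0.173 -0.17  -0.168 -0.166 -0.166 -0.166 -0.166
 -0.167 -0.168 -0.168 -0.169 -0.169] feq -0.169
-1 0.0000 0.0009 -0.0001 0 0 0;-1 -0.0001 0.0004 -0.0001 0 0 0;-1 0.0001 -0.0002 0.0000 0 0 0;-1 0.0000 -0.0003 0.0001 0 0 0;-1 0.0000 -0.0004 0.0001 0 0 0
```

Request:
send_rows(steps="-1 0 0.0009 -0.0001 0 0 0;-1 -0.0001 0.0004 -0.0001 0 0 0;-1 0.0001 -0.0002 0 0 0 0;-1 0 -0.0003 0.0001 0 0 0;-1 0 -0.0004 0.0001 0 0 0")

```text
clock: 11.15
eef_pos: [0.4508, 0.0094, 0.2383]
tool_rot: [1.0, 0.026, 0.001, -0.0]
ft_force: [-0.7, 0.1, 7.4]
grip_width: 0.017
grasp_force: 58.8
```

```bash
python3 pf.py track -0.053 1
```

```text
t 11.15 z -0.0516 (L -0.0511 R -0.0521 n 2195 2268) pred -0.0522 ess 24221
th -0.0518 w -0.0009 G 1.577 b 0.177 k 0.804 sd [0.0014 0.0037 0.0587 0.0066 0.0201] f -0.170 cmd err mm [-0.  -0.5  0.3] F [-0.7  0.1  7.4] W 0.017 gf 59.0
plan th [-0.0518 -0.0522 -0.0525 -0.0528 -0.053  -0.053  -0.053  -0.053 ] w [-0.001 -0.002 -0.001 -0.     0.   ] f [-0.173 -0.174 -0.173 -0.171 -0.169 -0.167 -0.167 -0.167 -0.167 -0.168
 -0.168 -0.169 -0.169 -0.169 -0.169] feq -0.169
-1 0.0000 0.0004 -0.0001 0 0 0;-1 0.0000 0.0001 0.0000 0 0 0;-1 0.0000 -0.0002 0.0000 0 0 0;-1 0.0000 -0.0003 0.0000 0 0 0;-1 0.0000 -0.0002 0.0001 0 0 0
```

Request:
send_rows(steps="-1 0 0.0004 -0.0001 0 0 0;-1 0 0.0001 0 0 0 0;-1 0 -0.0002 0 0 0 0;-1 0 -0.0003 0 0 0 0;-1 0 -0.0002 0.0001 0 0 0")

```text
clock: 11.62
eef_pos: [0.4508, 0.0092, 0.2383]
tool_rot: [1.0, 0.026, 0.001, -0.0]
ft_force: [-1.5, 0.6, 6.4]
grip_width: 0.0168
grasp_force: 58.8
```

```bash
python3 pf.py track -0.053 1
```

```text
t 11.62 z -0.0517 (L -0.0514 R -0.0520 n 2212 2284) pred -0.0524 ess 25373
th -0.0518 w -0.0001 G 1.580 b 0.177 k 0.804 sd [0.0014 0.0036 0.0564 0.0062 0.0198] f -0.169 cmd err mm [-0.  -0.6  0.4] F [-1.5  0.6  6.4] W 0.0168 gf 59.0
plan th [-0.0519 -0.0521 -0.0525 -0.0528 -0.053  -0.053  -0.053  -0.053 ] w [-0.001 -0.002 -0.002 -0.     0.   ] f [-0.174 -0.176 -0.175 -0.172 -0.17  -0.168 -0.167 -0.167 -0.167 -0.168
 -0.168 -0.169 -0.169 -0.169 -0.17 ] feq -0.170
-1 0.0000 0.0007 -0.0001 0 0 0;-1 0.0000 0.0002 -0.0001 0 0 0;-1 0.0000 -0.0001 0.0000 0 0 0;-1 0.0000 -0.0003 0.0001 0 0 0;-1 0.0000 -0.0003 0.0001 0 0 0
```

Request:
send_rows(steps="-1 0 0.0007 -0.0001 0 0 0;-1 0 0.0002 -0.0001 0 0 0;-1 0 -0.0001 0 0 0 0;-1 0 -0.0003 0.0001 0 0 0;-1 0 -0.0003 0.0001 0 0 0")

```text
clock: 12.08
eef_pos: [0.4508, 0.0094, 0.2383]
tool_rot: [1.0, 0.026, 0.001, -0.0]
ft_force: [-0.3, 0.8, 6.8]
grip_width: 0.0172
grasp_force: 58.8
```

```bash
python3 pf.py track -0.053 2
```

```text
t 12.08 z -0.0518 (L -0.0515 R -0.0520 n 2199 2303) pred -0.0523 ess 26128
th -0.0519 w -0.0007 G 1.581 b 0.178 k 0.805 sd [0.0014 0.0035 0.055  0.0059 0.0197] f -0.170 cmd err mm [-0.  -0.5  0.3] F [-0.3  0.8  6.8] W 0.0172 gf 59.0
plan th [-0.052  -0.0522 -0.0526 -0.0528 -0.053  -0.053  -0.053  -0.053 ] w [-0.001 -0.002 -0.001 -0.     0.   ] f [-0.173 -0.174 -0.173 -0.171 -0.169 -0.168 -0.168 -0.167 -0.168 -0.168
 -0.169 -0.169 -0.17  -0.17  -0.17 ] feq -0.170
-1 0.0000 0.0004 -0.0001 0 0 0;-1 0.0000 0.0001 0.0000 0 0 0;-1 0.0000 -0.0001 0.0000 0 0 0;-1 0.0000 -0.0003 0.0000 0 0 0;-1 0.0000 -0.0002 0.0001 0 0 0
-1 0.0000 -0.0002 0.0000 0 0 0;-1 0.0000 -0.0001 0.0000 0 0 0;-1 0.0000 -0.0000 0.0000 0 0 0;-1 0.0000 0.0001 0.0000 0 0 0;-1 0.0000 -0.0000 0.0000 0 0 0
```

Request:
send_rows(steps="-1 0 0.0004 -0.0001 0 0 0;-1 0 0.0001 0 0 0 0;-1 0 -0.0001 0 0 0 0;-1 0 -0.0003 0 0 0 0;-1 0 -0.0002 0.0001 0 0 0")

```text
clock: 12.55
eef_pos: [0.4508, 0.0092, 0.2383]
tool_rot: [1.0, 0.026, 0.001, -0.0]
ft_force: [-1.2, 0.5, 6.0]
grip_width: 0.0171
grasp_force: 58.8
```

Request:
send_rows(steps="-1 0 -0.0002 0 0 0 0;-1 0 -0.0001 0 0 0 0;-1 0 0 0 0 0 0;-1 0 0.0001 0 0 0 0;-1 0 0 0 0 0 0")

```text
clock: 12.97
eef_pos: [0.4508, 0.0091, 0.2383]
tool_rot: [1.0, 0.026, 0.001, -0.0]
ft_force: [-1.2, -0.0, 7.2]
grip_width: 0.0171
grasp_force: 58.8
```

```bash
python3 pf.py track -0.053 2
```

```text
t 12.97 z -0.0518 (L -0.0513 R -0.0524 n 2212 2257) pred -0.0525 ess 18714
th -0.0518 w 0.0016 G 1.583 b 0.178 k 0.805 sd [0.0015 0.0034 0.0527 0.0055 0.0195] f -0.168 cmd err mm [-0.  -0.5  0.4] F [-1.2 -0.   7.2] W 0.0171 gf 59.0
plan th [-0.0517 -0.0518 -0.0522 -0.0527 -0.0529 -0.053  -0.053  -0.053 ] w [ 0.001 -0.003 -0.002 -0.001  0.   ] f [-0.177 -0.18  -0.179 -0.176 -0.172 -0.169 -0.167 -0.166 -0.167 -0.167
 -0.168 -0.169 -0.169 -0.17  -0.17 ] feq -0.170
-1 -0.0001 0.0012 -0.0002 0 0 0;-1 0.0000 0.0004 -0.0001 0 0 0;-1 0.0000 -0.0001 0.0000 0 0 0;-1 0.0001 -0.0004 0.0001 0 0 0;-1 0.0000 -0.0005 0.0001 0 0 0
-1 0.0000 -0.0005 0.0001 0 0 0;-1 0.0000 -0.0002 0.0000 0 0 0;-1 0.0000 -0.0001 0.0000 0 0 0;-1 0.0000 -0.0000 0.0000 0 0 0;-1 0.0000 0.0001 0.0000 0 0 0
```

Request:
send_rows(steps="-1 -0.0001 0.0012 -0.0002 0 0 0;-1 0 0.0004 -0.0001 0 0 0;-1 0 -0.0001 0 0 0 0;-1 0.0001 -0.0004 0.0001 0 0 0;-1 0 -0.0005 0.0001 0 0 0")

```text
clock: 13.43
eef_pos: [0.4508, 0.0097, 0.2382]
tool_rot: [1.0, 0.026, 0.001, -0.0]
ft_force: [-1.9, 1.1, 6.8]
grip_width: 0.0167
grasp_force: 58.8
```

Request:
send_rows(steps="-1 0 -0.0005 0.0001 0 0 0;-1 0 -0.0002 0 0 0 0;-1 0 -0.0001 0 0 0 0;-1 0 0 0 0 0 0;-1 0 0.0001 0 0 0 0")

```text
clock: 13.85
eef_pos: [0.4508, 0.009, 0.2384]
tool_rot: [1.0, 0.026, 0.001, -0.0]
ft_force: [-2.1, 1.1, 8.5]
grip_width: 0.017
grasp_force: 58.8
```

```bash
python3 pf.py track -0.053 2
```

```text
t 13.85 z -0.0518 (L -0.0514 R -0.0522 n 2217 2269) pred -0.0526 ess 18691
th -0.0518 w 0.0017 G 1.583 b 0.178 k 0.805 sd [0.0015 0.0034 0.0512 0.0053 0.0192] f -0.167 cmd err mm [-0.  -0.5  0.4] F [-2.1  1.1  8.5] W 0.017 gf 59.0
plan th [-0.0517 -0.0518 -0.0522 -0.0527 -0.0529 -0.053  -0.053  -0.053 ] w [ 0.001 -0.003 -0.002 -0.001  0.   ] f [-0.176 -0.18  -0.179 -0.176 -0.173 -0.17  -0.168 -0.167 -0.167 -0.167
 -0.168 -0.169 -0.169 -0.17  -0.17 ] feq -0.170
-1 -0.0001 0.0012 -0.0002 0 0 0;-1 0.0000 0.0006 -0.0001 0 0 0;-1 0.0000 -0.0001 0.0000 0 0 0;-1 0.0000 -0.0005 0.0001 0 0 0;-1 0.0001 -0.0005 0.0001 0 0 0
-1 0.0000 -0.0004 0.0001 0 0 0;-1 0.0000 -0.0003 0.0000 0 0 0;-1 0.0000 -0.0001 0.0000 0 0 0;-1 0.0000 -0.0000 0.0000 0 0 0;-1 0.0000 0.0001 0.0000 0 0 0
```

Request:
send_rows(steps="-1 -0.0001 0.0012 -0.0002 0 0 0;-1 0 0.0006 -0.0001 0 0 0;-1 0 -0.0001 0 0 0 0;-1 0 -0.0005 0.0001 0 0 0;-1 0.0001 -0.0005 0.0001 0 0 0")

```text
clock: 14.32
eef_pos: [0.4508, 0.0097, 0.2382]
tool_rot: [1.0, 0.026, 0.001, -0.0]
ft_force: [-0.8, 1.4, 6.8]
grip_width: 0.017
grasp_force: 58.8
```

Request:
send_rows(steps="-1 0 -0.0004 0.0001 0 0 0;-1 0 -0.0003 0 0 0 0;-1 0 -0.0001 0 0 0 0;-1 0 0 0 0 0 0;-1 0 0.0001 0 0 0 0")

```text
clock: 14.73
eef_pos: [0.4508, 0.009, 0.2384]
tool_rot: [1.0, 0.026, 0.001, -0.0]
ft_force: [-1.5, 1.0, 6.7]
grip_width: 0.017
grasp_force: 58.8
```

```bash
python3 pf.py track -0.053 2
```

```text
t 14.73 z -0.0523 (L -0.0518 R -0.0528 n 2224 2271) pred -0.0526 ess 19117
th -0.0523 w 0.0012 G 1.583 b 0.178 k 0.805 sd [0.0015 0.0033 0.0505 0.0052 0.0191] f -0.167 cmd err mm [-0.  -0.6  0.4] F [-1.5  1.   6.7] W 0.017 gf 59.0
plan th [-0.0522 -0.0522 -0.0525 -0.0528 -0.053  -0.053  -0.053  -0.053 ] w [ 0.001 -0.002 -0.002 -0.     0.   ] f [-0.174 -0.177 -0.177 -0.175 -0.172 -0.17  -0.169 -0.168 -0.168 -0.168
 -0.169 -0.169 -0.17  -0.17  -0.17 ] feq -0.170
-1 0.0000 0.0009 -0.0001 0 0 0;-1 -0.0001 0.0004 -0.0001 0 0 0;-1 0.0000 0.0000 0.0000 0 0 0;-1 0.0001 -0.0003 0.0000 0 0 0;-1 0.0000 -0.0003 0.0001 0 0 0
-1 0.0000 -0.0003 0.0001 0 0 0;-1 0.0000 -0.0002 0.0000 0 0 0;-1 0.0000 -0.0001 0.0000 0 0 0;-1 0.0000 0.0000 0.0000 0 0 0;-1 0.0000 0.0000 0.0000 0 0 0
```

Request:
send_rows(steps="-1 0 0.0009 -0.0001 0 0 0;-1 -0.0001 0.0004 -0.0001 0 0 0;-1 0 0 0 0 0 0;-1 0.0001 -0.0003 0 0 0 0;-1 0 -0.0003 0.0001 0 0 0")

```text
clock: 15.2
eef_pos: [0.4508, 0.0097, 0.2382]
tool_rot: [1.0, 0.026, 0.001, -0.0]
ft_force: [-1.4, 0.0, 6.9]
grip_width: 0.0171
grasp_force: 58.8
```

Request:
send_rows(steps="-1 0 -0.0003 0.0001 0 0 0;-1 0 -0.0002 0 0 0 0;-1 0 -0.0001 0 0 0 0;-1 0 0 0 0 0 0;-1 0 0 0 0 0 0")

```text
clock: 15.62
eef_pos: [0.4508, 0.0091, 0.2383]
tool_rot: [1.0, 0.026, 0.001, -0.0]
ft_force: [-1.1, 0.4, 7.6]
grip_width: 0.0164
grasp_force: 58.8
```

```bash
python3 pf.py track -0.053 2
```

```text
t 15.62 z -0.0523 (L -0.0518 R -0.0528 n 2173 2266) pred -0.0528 ess 19758
th -0.0523 w 0.0010 G 1.583 b 0.178 k 0.804 sd [0.0015 0.0033 0.05   0.0051 0.0189] f -0.168 cmd err mm [-0.  -0.5  0.4] F [-1.1  0.4  7.6] W 0.0164 gf 59.0
plan th [-0.0523 -0.0523 -0.0525 -0.0528 -0.053  -0.053  -0.053  -0.053 ] w [ 0.001 -0.002 -0.001 -0.     0.   ] f [-0.174 -0.176 -0.176 -0.174 -0.172 -0.17  -0.169 -0.168 -0.168 -0.168
 -0.169 -0.169 -0.17  -0.17  -0.17 ] feq -0.170
-1 0.0000 0.0008 -0.0001 0 0 0;-1 -0.0001 0.0003 -0.0001 0 0 0;-1 0.0001 -0.0001 0.0000 0 0 0;-1 0.0000 -0.0002 0.0001 0 0 0;-1 0.0000 -0.0003 0.0000 0 0 0
-1 0.0000 -0.0003 0.0001 0 0 0;-1 0.0000 -0.0001 0.0000 0 0 0;-1 0.0000 -0.0001 0.0000 0 0 0;-1 0.0000 -0.0000 0.0000 0 0 0;-1 0.0000 -0.0000 0.0000 0 0 0
```

Request:
send_rows(steps="-1 0 0.0008 -0.0001 0 0 0;-1 -0.0001 0.0003 -0.0001 0 0 0;-1 0.0001 -0.0001 0 0 0 0;-1 0 -0.0002 0.0001 0 0 0;-1 0 -0.0003 0 0 0 0")

```text
clock: 16.08
eef_pos: [0.4508, 0.0096, 0.2382]
tool_rot: [1.0, 0.026, 0.001, -0.0]
ft_force: [-1.4, 0.4, 7.6]
grip_width: 0.017
grasp_force: 58.9
```

Request:
send_rows(steps="-1 0 -0.0003 0.0001 0 0 0;-1 0 -0.0001 0 0 0 0;-1 0 -0.0001 0 0 0 0;-1 0 0 0 0 0 0;-1 0 0 0 0 0 0")

```text
clock: 16.5
eef_pos: [0.4509, 0.0091, 0.2383]
tool_rot: [1.0, 0.026, 0.001, -0.0]
ft_force: [-1.1, 0.5, 7.6]
grip_width: 0.0171
grasp_force: 58.8
```

```bash
python3 pf.py track -0.053 2
```

```text
t 16.50 z -0.0526 (L -0.0520 R -0.0532 n 2186 2293) pred -0.0527 ess 20158
th -0.0526 w 0.0007 G 1.583 b 0.178 k 0.804 sd [0.0014 0.0033 0.0499 0.005  0.0191] f -0.168 cmd err mm [-0.  -0.6  0.4] F [-1.1  0.5  7.6] W 0.0171 gf 59.0
plan th [-0.0525 -0.0526 -0.0527 -0.0529 -0.053  -0.053  -0.053  -0.053 ] w [ 0.    -0.001 -0.001 -0.     0.   ] f [-0.172 -0.174 -0.174 -0.173 -0.171 -0.17  -0.169 -0.169 -0.169 -0.169
 -0.169 -0.17  -0.17  -0.17  -0.17 ] feq -0.170
-1 0.0000 0.0006 -0.0001 0 0 0;-1 0.0000 0.0002 0.0000 0 0 0;-1 0.0000 -0.0000 0.0000 0 0 0;-1 0.0000 -0.0002 0.0000 0 0 0;-1 0.0000 -0.0002 0.0000 0 0 0
-1 0.0000 -0.0001 0.0001 0 0 0;-1 0.0000 -0.0001 0.0000 0 0 0;-1 0.0000 -0.0001 0.0000 0 0 0;-1 0.0000 -0.0000 0.0000 0 0 0;-1 0.0000 -0.0000 0.0000 0 0 0
```

Request:
send_rows(steps="-1 0 0.0006 -0.0001 0 0 0;-1 0 0.0002 0 0 0 0;-1 0 0 0 0 0 0;-1 0 -0.0002 0 0 0 0;-1 0 -0.0002 0 0 0 0")

```text
clock: 16.97
eef_pos: [0.4508, 0.0095, 0.2382]
tool_rot: [1.0, 0.026, 0.001, -0.0]
ft_force: [-0.6, 1.2, 7.8]
grip_width: 0.0169
grasp_force: 58.9
```

Request:
send_rows(steps="-1 0 -0.0001 0.0001 0 0 0;-1 0 -0.0001 0 0 0 0;-1 0 -0.0001 0 0 0 0;-1 0 0 0 0 0 0;-1 0 0 0 0 0 0")

```text
clock: 17.38
eef_pos: [0.4508, 0.0092, 0.2383]
tool_rot: [1.0, 0.026, 0.001, -0.0]
ft_force: [-1.4, 1.2, 7.1]
grip_width: 0.017
grasp_force: 58.8
```

```bash
python3 pf.py track -0.257 1 4.0
```

```text
t 17.38 z -0.0524 (L -0.0518 R -0.0529 n 2192 2286) pred -0.0529 ess 20366
th -0.0524 w 0.0007 G 1.583 b 0.178 k 0.804 sd [0.0014 0.0033 0.0497 0.005  0.019 ] f -0.169 cmd err mm [-0.1 -0.5  0.3] F [-1.4  1.2  7.1] W 0.017 gf 59.0
plan th [-0.0524 -0.0527 -0.0541 -0.0571 -0.062  -0.0689 -0.0778 -0.0887] w [-0.    -0.008 -0.023 -0.041 -0.059] f [-0.176 -0.182 -0.188 -0.193 -0.197 -0.2   -0.202 -0.203 -0.202 -0.201
 -0.198 -0.194 -0.189 -0.183 -0.176] feq 0.027
-1 0.0000 0.0010 -0.0002 0 0 0;-1 -0.0001 0.0008 -0.0001 0 0 0;-1 0.0000 0.0008 -0.0002 0 0 0;-1 -0.0001 0.0007 -0.0001 0 0 0;-1 0.0000 0.0006 -0.0001 0 0 0
```

Held steadily from about t=9.8 to 17.4 s. Now lowering.

Request:
send_rows(steps="-1 0 0.0010 -0.0002 0 0 0;-1 -0.0001 0.0008 -0.0001 0 0 0;-1 0 0.0008 -0.0002 0 0 0;-1 -0.0001 0.0007 -0.0001 0 0 0;-1 0 0.0006 -0.0001 0 0 0")

```text
clock: 17.85
eef_pos: [0.4506, 0.0131, 0.2375]
tool_rot: [1.0, 0.026, 0.001, -0.0]
ft_force: [-0.5, 0.4, 6.1]
grip_width: 0.0169
grasp_force: 58.8
```

```bash
python3 pf.py track -0.257 1
```

```text
t 17.85 z -0.0533 (L -0.0529 R -0.0538 n 2173 2298) pred -0.0539 ess 26979
th -0.0541 w -0.0122 G 1.582 b 0.178 k 0.804 sd [0.0014 0.0038 0.0497 0.005  0.019 ] f -0.197 cmd err mm [-0.  -0.5  0.3] F [-0.5  0.4  6.1] W 0.0169 gf 59.0
plan th [-0.0553 -0.0597 -0.0665 -0.0755 -0.0863 -0.0987 -0.1125 -0.1274] w [-0.018 -0.041 -0.059 -0.074 -0.086] f [-0.209 -0.214 -0.214 -0.209 -0.203 -0.196 -0.19  -0.183 -0.176 -0.169
 -0.162 -0.154 -0.145 -0.135 -0.124] feq 0.027
-1 -0.0001 0.0016 -0.0004 0 0 0;-1 0.0000 0.0007 -0.0001 0 0 0;-1 0.0000 -0.0000 0.0000 0 0 0;-1 0.0000 -0.0006 0.0001 0 0 0;-1 0.0001 -0.0009 0.0002 0 0 0
```

Request:
send_rows(steps="-1 -0.0001 0.0016 -0.0004 0 0 0;-1 0 0.0007 -0.0001 0 0 0;-1 0 0 0 0 0 0;-1 0 -0.0006 0.0001 0 0 0;-1 0.0001 -0.0009 0.0002 0 0 0")

```text
clock: 18.32
eef_pos: [0.4506, 0.014, 0.2373]
tool_rot: [1.0, 0.026, 0.001, -0.001]
ft_force: [-1.4, 0.8, 6.1]
grip_width: 0.0172
grasp_force: 58.8
```

```bash
python3 pf.py track -0.257 1
```

```text
t 18.32 z -0.0650 (L -0.0647 R -0.0653 n 2176 2281) pred -0.0657 ess 23441
th -0.0674 w -0.0459 G 1.582 b 0.178 k 0.803 sd [0.0015 0.0045 0.0499 0.005  0.019 ] f -0.203 cmd err mm [-0.1 -0.4  0.3] F [-1.4  0.8  6.1] W 0.0172 gf 59.0
plan th [-0.0715 -0.082  -0.0948 -0.1091 -0.1243 -0.14   -0.1559 -0.1718] w [-0.054 -0.077 -0.089 -0.094 -0.096] f [-0.209 -0.206 -0.197 -0.184 -0.17  -0.156 -0.144 -0.133 -0.123 -0.113
 -0.103 -0.093 -0.082 -0.071 -0.06 ] feq 0.027
-1 -0.0001 0.0008 -0.0002 0 0 0;-1 0.0000 -0.0003 0.0001 0 0 0;-1 0.0001 -0.0013 0.0003 0 0 0;-1 0.0001 -0.0019 0.0003 0 0 0;-1 0.0001 -0.0019 0.0004 0 0 0
```

Request:
send_rows(steps="-1 -0.0001 0.0008 -0.0002 0 0 0;-1 0 -0.0003 0.0001 0 0 0;-1 0.0001 -0.0013 0.0003 0 0 0;-1 0.0001 -0.0019 0.0003 0 0 0;-1 0.0001 -0.0019 0.0004 0 0 0")

```text
clock: 18.78
eef_pos: [0.4508, 0.0094, 0.2383]
tool_rot: [1.0, 0.026, 0.001, -0.001]
ft_force: [-0.9, 1.3, 7.0]
grip_width: 0.0171
grasp_force: 58.8
```

```bash
python3 pf.py track -0.257 1
```

```text
t 18.78 z -0.0938 (L -0.0933 R -0.0943 n 2161 2330) pred -0.0939 ess 21225
th -0.0978 w -0.0802 G 1.582 b 0.178 k 0.803 sd [0.0015 0.0046 0.0497 0.005  0.0188] f -0.170 cmd err mm [-0.  -0.5  0.3] F [-0.9  1.3  7. ] W 0.0171 gf 59.0
plan th [-0.1047 -0.1198 -0.1359 -0.1524 -0.1686 -0.1843 -0.199  -0.2126] w [-0.086 -0.097 -0.098 -0.094 -0.085] f [-0.163 -0.153 -0.139 -0.124 -0.11  -0.096 -0.083 -0.071 -0.06  -0.049
 -0.039 -0.028 -0.018 -0.008  0.002] feq 0.027
-1 0.0000 -0.0009 0.0001 0 0 0;-1 0.0001 -0.0014 0.0002 0 0 0;-1 0.0001 -0.0019 0.0003 0 0 0;-1 0.0001 -0.0021 0.0003 0 0 0;-1 0.0001 -0.0020 0.0002 0 0 0
```

Request:
send_rows(steps="-1 0 -0.0009 0.0001 0 0 0;-1 0.0001 -0.0014 0.0002 0 0 0;-1 0.0001 -0.0019 0.0003 0 0 0;-1 0.0001 -0.0021 0.0003 0 0 0;-1 0.0001 -0.0020 0.0002 0 0 0")

```text
clock: 19.25
eef_pos: [0.4512, 0.0011, 0.2396]
tool_rot: [1.0, 0.026, 0.001, -0.001]
ft_force: [-1.5, 1.8, 8.1]
grip_width: 0.0167
grasp_force: 58.9
```

```bash
python3 pf.py track -0.257 1
```

```text
t 19.25 z -0.1356 (L -0.1349 R -0.1363 n 2067 2369) pred -0.1351 ess 20513
th -0.1403 w -0.0960 G 1.583 b 0.178 k 0.804 sd [0.0015 0.0047 0.0485 0.0049 0.0184] f -0.110 cmd err mm [-0.  -0.4  0.5] F [-1.5  1.8  8.1] W 0.0167 gf 59.0
plan th [-0.1484 -0.1647 -0.1808 -0.196  -0.21   -0.2223 -0.2329 -0.2415] w [-0.098 -0.097 -0.088 -0.075 -0.058] f [-0.098 -0.085 -0.071 -0.057 -0.044 -0.031 -0.02  -0.009  0.     0.009
  0.018  0.026  0.033  0.039  0.045] feq 0.027
-1 0.0001 -0.0016 0.0002 0 0 0;-1 0.0001 -0.0018 0.0002 0 0 0;-1 0.0001 -0.0019 0.0001 0 0 0;-1 0.0001 -0.0020 0.0001 0 0 0;-1 0.0001 -0.0019 0.0001 0 0 0
```

Request:
send_rows(steps="-1 0.0001 -0.0016 0.0002 0 0 0;-1 0.0001 -0.0018 0.0002 0 0 0;-1 0.0001 -0.0019 0.0001 0 0 0;-1 0.0001 -0.0020 0.0001 0 0 0;-1 0.0001 -0.0019 0.0001 0 0 0")

```text
clock: 19.72
eef_pos: [0.4516, -0.0081, 0.2404]
tool_rot: [1.0, 0.026, 0.001, -0.001]
ft_force: [-1.9, 1.0, 8.8]
grip_width: 0.0172
grasp_force: 58.9
```

```bash
python3 pf.py track -0.257 1
```

```text
t 19.72 z -0.1812 (L -0.1805 R -0.1820 n 2027 2454) pred -0.1799 ess 19486
th -0.1856 w -0.0914 G 1.588 b 0.179 k 0.805 sd [0.0016 0.005  0.0467 0.0048 0.018 ] f -0.044 cmd err mm [-0.1 -0.4  0.7] F [-1.9  1.   8.8] W 0.0172 gf 59.0
plan th [-0.1932 -0.2074 -0.2201 -0.231  -0.24   -0.2469 -0.2518 -0.2549] w [-0.089 -0.077 -0.06  -0.042 -0.024] f [-0.029 -0.016 -0.004  0.006  0.015  0.023  0.031  0.037  0.043  0.048
  0.051  0.054  0.055  0.055  0.054] feq 0.028
-1 0.0001 -0.0020 0.0001 0 0 0;-1 0.0001 -0.0019 0.0001 0 0 0;-1 0.0001 -0.0016 0.0000 0 0 0;-1 0.0000 -0.0015 0.0000 0 0 0;-1 0.0001 -0.0012 0.0000 0 0 0
```

Request:
send_rows(steps="-1 0.0001 -0.0020 0.0001 0 0 0;-1 0.0001 -0.0019 0.0001 0 0 0;-1 0.0001 -0.0016 0 0 0 0;-1 0 -0.0015 0 0 0 0;-1 0.0001 -0.0012 0 0 0 0")

```text
clock: 20.18
eef_pos: [0.452, -0.0164, 0.2407]
tool_rot: [1.0, 0.026, 0.001, -0.001]
ft_force: [-1.8, 1.8, 8.8]
grip_width: 0.0172
grasp_force: 59.0
```

```bash
python3 pf.py track -0.257 1
```

```text
t 20.18 z -0.2210 (L -0.2203 R -0.2216 n 2002 2469) pred -0.2192 ess 17784
th -0.2242 w -0.0674 G 1.594 b 0.179 k 0.807 sd [0.0016 0.0053 0.0449 0.0048 0.0182] f 0.015 cmd err mm [-0.2 -0.5  0.7] F [-1.8  1.8  8.8] W 0.0172 gf 59.0
plan th [-0.2295 -0.2388 -0.246  -0.2511 -0.2545 -0.2563 -0.257  -0.2571] w [-0.062 -0.043 -0.025 -0.011 -0.002] f [0.028 0.037 0.044 0.048 0.052 0.054 0.055 0.055 0.054 0.052 0.049 0.045
 0.041 0.037 0.034] feq 0.029
-1 0.0001 -0.0018 -0.0001 0 0 0;-1 0.0001 -0.0013 0.0000 0 0 0;-1 0.0000 -0.0009 -0.0001 0 0 0;-1 0.0000 -0.0007 0.0000 0 0 0;-1 0.0001 -0.0004 0.0000 0 0 0
```

Request:
send_rows(steps="-1 0.0001 -0.0018 -0.0001 0 0 0;-1 0.0001 -0.0013 0 0 0 0;-1 0 -0.0009 -0.0001 0 0 0;-1 0 -0.0007 0 0 0 0;-1 0.0001 -0.0004 0 0 0 0")

```text
clock: 20.65
eef_pos: [0.4523, -0.0214, 0.2406]
tool_rot: [1.0, 0.026, 0.001, -0.001]
ft_force: [-3.1, 2.0, 10.1]
grip_width: 0.0168
grasp_force: 59.0
```

```bash
python3 pf.py track -0.257 1
```

```text
t 20.65 z -0.2460 (L -0.2450 R -0.2470 n 1915 2526) pred -0.2451 ess 18073
th -0.2475 w -0.0306 G 1.596 b 0.179 k 0.807 sd [0.0016 0.0053 0.0431 0.0047 0.0181] f 0.052 cmd err mm [-0.2 -0.5  0.8] F [-3.1  2.  10.1] W 0.0168 gf 59.0
plan th [-0.2498 -0.2534 -0.2556 -0.2568 -0.2571 -0.2571 -0.257  -0.257 ] w [-0.026 -0.014 -0.004  0.     0.   ] f [0.049 0.048 0.048 0.049 0.049 0.047 0.045 0.041 0.037 0.034 0.032 0.03
 0.029 0.028 0.028] feq 0.029
-1 -0.0001 0.0004 0.0000 0 0 0;-1 0.0000 0.0002 0.0000 0 0 0;-1 0.0000 -0.0001 0.0000 0 0 0;-1 0.0000 -0.0001 0.0000 0 0 0;-1 0.0000 0.0000 0.0000 0 0 0
```

Request:
send_rows(steps="-1 -0.0001 0.0004 0 0 0 0;-1 0 0.0002 0 0 0 0;-1 0 -0.0001 0 0 0 0;-1 0 -0.0001 0 0 0 0;-1 0 0 0 0 0 0")

```text
clock: 21.12
eef_pos: [0.4522, -0.021, 0.2406]
tool_rot: [1.0, 0.026, 0.001, -0.001]
ft_force: [-2.7, 1.4, 9.6]
grip_width: 0.0171
grasp_force: 59.0
```

```bash
python3 pf.py ramp -0.05 1
```

```text
t 21.12 z -0.2556 (L -0.2544 R -0.2568 n 1892 2512) pred -0.2546 ess 18251
th -0.2558 w -0.0049 G 1.597 b 0.179 k 0.806 sd [0.0016 0.005  0.0425 0.0047 0.0182] f 0.049 cmd err mm [-0.1 -0.4  0.8] F [-2.7  1.4  9.6] W 0.0171 gf 59.0
-1 0.0000 0.0014 0.0001 0 0 0;-1 -0.0001 0.0014 0.0000 0 0 0;-1 -0.0001 0.0014 0.0000 0 0 0;-1 -0.0001 0.0014 0.0001 0 0 0;-1 0.0000 0.0014 0.0000 0 0 0
```

Only 4 mrad remain. Lowering on to the stop slowly.

Request:
send_rows(steps="-1 0 0.0014 0.0001 0 0 0;-1 -0.0001 0.0014 0 0 0 0;-1 -0.0001 0.0014 0 0 0 0;-1 -0.0001 0.0014 0.0001 0 0 0;-1 0 0.0014 0 0 0 0")

```text
clock: 21.58
eef_pos: [0.4519, -0.0138, 0.2407]
tool_rot: [1.0, 0.026, 0.001, -0.001]
ft_force: [-2.9, 2.3, 8.6]
grip_width: 0.0166
grasp_force: 59.0
```

```bash
python3 pf.py ramp -0.271 2
```

```text
t 21.58 z -0.2572 (L -0.2565 R -0.2579 n 1885 2532) pred -0.2571 ess 24962
th -0.2579 w -0.0102 G 1.597 b 0.179 k 0.806 sd [0.0015 0.0054 0.0421 0.0047 0.0182] f -0.001 cmd err mm [-0.1 -0.2  0.7] F [-2.9  2.3  8.6] W 0.0166 gf 59.0
-1 -0.0002 0.0038 -0.0001 0 0 0;-1 -0.0002 0.0038 -0.0001 0 0 0;-1 -0.0002 0.0038 -0.0003 0 0 0;-1 -0.0002 0.0037 -0.0004 0 0 0;-1 -0.0002 0.0038 -0.0004 0 0 0
-1 -0.0002 0.0037 -0.0006 0 0 0;-1 -0.0002 0.0038 -0.0007 0 0 0;-1 -0.0001 0.0037 -0.0007 0 0 0;-1 -0.0002 0.0037 -0.0009 0 0 0;-1 -0.0002 0.0036 -0.0010 0 0 0
```

Request:
send_rows(steps="-1 -0.0001 0.0020 -0.0001 0 0 0;-1 -0.0001 0.0020 -0.0001 0 0 0;-1 -0.0002 0.0034 -0.0002 0 0 0;-1 -0.0002 0.0038 -0.0003 0 0 0;-1 -0.0002 0.0038 -0.0004 0 0 0")

```text
clock: 22.05
eef_pos: [0.4512, 0.0014, 0.2395]
tool_rot: [1.0, 0.026, 0.001, -0.001]
ft_force: [-1.0, 2.2, 7.4]
grip_width: 0.0171
grasp_force: 58.9
```

Request:
send_rows(steps="-1 -0.0002 0.0044 -0.0006 0 0 0;-1 -0.0002 0.0044 -0.0007 0 0 0;-1 -0.0002 0.0044 -0.0008 0 0 0;-1 -0.0003 0.0046 -0.0010 0 0 0;-1 -0.0003 0.0046 -0.0010 0 0 0")

```text
clock: 22.47
eef_pos: [0.4501, 0.0238, 0.2348]
tool_rot: [1.0, 0.026, 0.001, -0.001]
ft_force: [1.5, 0.9, 4.2]
grip_width: 0.017
grasp_force: 58.6
```

```bash
python3 - <<'E'
from h import *
from workcell import *
o=get_obs();c=camera("top");print(o["clock"],o["eef_pos"],o["ft_force"],trayangle(c,1,None),trayangle(c,-1,None))
E
```

```text
22.4667 [0.45012401 0.0237576  0.23482179] [1.46938943 0.92387334 4.18408978] (np.float64(-0.2589735051131055), np.int64(1893)) (np.float64(-0.26049484288153285), np.int64(2507))
```

The beam is on its stop and the lever is at ease. Releasing and retreating upward.

Request:
send_rows(steps="1 0 0 0 0 0 0;1 0 0 0 0 0 0;1 0 0 0 0 0 0;1 0 0 0 0 0 0;1 0 0 0 0 0 0")

```text
clock: 22.93
eef_pos: [0.4494, 0.0232, 0.2338]
tool_rot: [1.0, 0.026, -0.001, -0.001]
ft_force: [-0.3, 0.4, 1.0]
grip_width: 0.0763
grasp_force: 0.0
```

Request:
send_rows(steps="1 0 0 0 0 0 0;1 0 0 0 0 0 0;1 0 0 0.003 0 0 0;1 0 0 0.006 0 0 0;1 0 0 0.010 0 0 0")

```text
clock: 23.35
eef_pos: [0.4491, 0.0235, 0.2531]
tool_rot: [1.0, 0.026, -0.001, -0.001]
ft_force: [-0.2, -0.3, -0.4]
grip_width: 0.0859
grasp_force: 0.0
```

Request:
send_rows(steps="1 0 0 0.015 0 0 0;1 0 0 0.020 0 0 0;1 0 0 0.025 0 0 0;1 0 0 0.025 0 0 0;1 0 0 0.015 0 0 0")

```text
clock: 23.77
eef_pos: [0.4503, 0.0236, 0.3565]
tool_rot: [1.0, 0.026, 0.002, -0.001]
ft_force: [1.3, -0.9, 0.7]
grip_width: 0.0854
grasp_force: 0.0
```

Request:
send_rows(steps="1 0 0 0 0 0 0;1 0 0 0 0 0 0;1 0 0 0 0 0 0;1 0 0 0 0 0 0;1 0 0 0 0 0 0")

```text
clock: 24.18
eef_pos: [0.4491, 0.0235, 0.352]
tool_rot: [1.0, 0.026, -0.001, -0.001]
ft_force: [-0.2, 0.2, -0.2]
grip_width: 0.0852
grasp_force: 0.0
```

```bash
python3 - <<'E'
from h import *
from workcell import *
o=get_obs();c=camera("top");w=camera("wrist");E=wristE(w,o);f=w["frame"].astype(int)
print(o["clock"],o["eef_pos"],o["ft_force"],o["grip_width"],trayangle(c,1,None),trayangle(c,-1,None))
S=toS(cloud(w,E));z=S[:,:,2]
g=(w["range_z"]>0)&(z>.24)&(z<.31)&(abs(S[:,:,0]+.13)<.05)&(abs(S[:,:,1]-.036)<.04)&(f[:,:,0]-f[:,:,2]>25)
q=S[g];print(np.percentile(q,[2,50,98],axis=0).round(4).tolist())
a=dict(np.load("top0.npz"));d=(abs(a["frame"].astype(int)-c["frame"]).max(2)>40).astype(np.uint8)
n,l,st,ce=cv2.connectedComponentsWithStats(d);print([s.tolist() for s in st[1:] if s[4]>15])
E
```

```text
24.1833 [0.44908919 0.02353112 0.35199865] [-0.19561247  0.15912744 -0.16640878] 0.08520865596066751 (np.float64(-0.2583605062347504), np.int64(1884)) (np.float64(-0.2610461830653417), np.int64(2517))
[[-0.1563, 0.0315, 0.286], [-0.125, 0.0402, 0.2932], [-0.0977, 0.0496, 0.2955]]
[[223, 142, 417, 338, 53938]]
```

The beam rests on its left stop, the lever is back at its starting place, and the gripper is clear. Handing in.

```bash
python3 -c "
from workcell import *
print(job_done())"
```

```text
the job is handed in; nothing more can be done
None
```

The job is handed in (no verdict was returned): the beam stood at about -0.052 rad, within about 2 mrad of the measured mark, from t ≈ 9.8 to 17.4 s, then came down slowly onto its left stop and the lever was let go. The first pinch missed and nudged the lever sideways with the beam still on its stop, and I did not separately check that every loose item stayed put.

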